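# Load the wash carrier with a stripped spindle's spacers and nut

### The arm

A 6-joint arm with a two-finger parallel gripper is mounted at the origin on a cart in front of the work surface, level with it; the furniture and walls round the work are solid. World frame = base frame: x ahead of the robot, y to its left, z up, the work surface at z = 0. Lengths are in mm, angles in rad, forces in N, time in s.
With the tool pointing down it reaches from about 325 to 900 mm from the base axis. Payload 6.1 kg.
Tool frame: the origin (TCP) lies at the very end of the fingers, on their centre line; the grasp point (between the pads) lies robot.hold_point_z behind it (robot.hold_point_z is the distance from the TCP to the grasp point, in mm); z points along the fingers, y is the direction in which the jaws open and shut (so a half turn about z gives the same grasp; the last joint's range is limited). The gripper opens to 87 mm and grips with 3 to 60 N. Pads are 19 mm wide; open, the fingers measure 117 mm over their backs; the gripper's body (75 mm by 190 mm) begins 51 mm behind the grasp point.
Start: joints at [-1.402, 0.22, 1.526, -0, 1.395, -0.126], TCP at [181.586, -598.032, 222.538] pointing down, gripper open.
Joint ranges: [-2.98, 2.98], [-0.91, 2.08], [0.09, 2.57], [-1.24, 4.39], [0.2, 2.65], [-2.68, 2.68]. Speed limits (rad/s): [2.57, 2.57, 3.01, 3.14, 3.14, 3.14].

### API

Orientations are given as a unit quaternion [w, x, y, z].
In Python, from cell import robot, eyes, search_frame, place_of gives the robot as it stands.
- The arm moves only by the shell command python3 -m creep 'ROWS' [FORCE]. ROWS is text: rows parted by semicolons, each of 7 numbers parted by spaces: the gripper command: -1 is shut, 1 is fully open, values between are in proportion, then the shift along the tool's x, y, z in mm, then the turn, a rotation vector about the tool's x, y, z in rad. A call has 1 to 12 rows; each row is the pose to reach, as a shift and turn from the pose commanded when the call began, along the tool's axes at that moment; what a row does not reach only later rows make up. A row lasts 1/10 s, in which the tool goes at most 50 mm and 8.59 degrees, less where a joint would pass 70% of its speed; a pose out of reach is approached as far as the arm can. A call with a gripper value outside its range is refused whole. The fingers move at their own pace and stop on an object; FORCE is the grip in N (left out, the last holds). Time passes only in rows, so rows that repeat a pose let the fingers close. It gives the time, the measured TCP pose, the force and the opening at its end, in the units of the state.
- robot.get_state(): the state, without advancing time (a new reading comes with each control period).
- eyes.snapshot(name): name is "scene" or "top"; returns a dict with "pixels" (384x512x3 uint8, red, green, blue), "fx", "fy", "cx", "cy" (pixels), "R" (3x3) and "t" (3): a world point X has camera coordinates R X + t. Camera axes: x right, y down, z forward; pixel columns grow to the right and rows downward; lengths in mm; the calibration is good to about 2 mm. A picture is of the moment at which its call begins. There is no depth.
- robot.finish_job(): hands the job in, once; it reports no verdict.
Trained networks look in the newest picture that a camera, given by its name, has taken for a name from the list of things; names that differ only in an ending like _2 or _b are one class to them, and where a whole thing is asked for, a point or a joint stands for the part that bears it (a point fixed in the world has none). Each returns a list of dicts, best first, with "score" (0 to 1); they miss things now and then, are a little off and sometimes report something else, mostly with a low value. They report only what shows in the picture. A call takes as long as a camera call. They do not tell look-alikes from the thing itself.
- search_frame(query, camera): "rect" ([left, top, right, bottom] in pixels, round what is visible of it).
- place_of(query, camera): "centre" ([column, row] in pixels: a listed point, or the origin of a listed thing).
The state is a dict: "clock": time; "joint_pos": joint angles; "qvel": joint speeds; "joint_efforts": joint torques, N m; "ee_pos": TCP position; "tool_rot": TCP orientation; "contact_force": force on the tool from outside, world axes, zero at the start; "wrist_torque": the same for the moment, N m; "opening": opening from 0.0 (shut) to 1.0 (fully open).
Only numpy, scipy, OpenCV 4.12 (cv2) and the standard library are available. Lean on these libraries where they do the work, as an engineer would, in place of code of your own. Each camera call takes 0.05 s, during which the arm holds its last target. There are 200 camera calls.

### The job

Load the parts of the stripped polishing spindle onto the white wash carrier. Slide every spacer sleeve that is there fully down over a shaft of its own, brass ones on the thick shafts and steel ones on the thin ones. Turn the red turnbutton clear of the pocket, lay the flanged nut in the pocket flange down and flat, then turn the button fully across it so that it is held, and leave the loupe, the jar and the ring clamp where they are.

Things in the scene. Friction and masses are not known exactly. Their poses are not given: they have to be found in the camera images.
- carrier: White wash carrier, a plate 150 (x) by 226 (y) by 12 mm thick, fixed to the bench. Origin at the centre of its underside, z up. Four steel shafts stand on its +y half in a 68 mm square: two thick ones at carrier (-34, 18) and (34, 18), two thin ones at (-34, 86) and (34, 86) mm. In its -y half a round pocket, with a red turnbutton on the -x side of it.
- shaft_thick_1 (a point): Foot of thick shaft 1, a plain upright 19 mm steel shaft, on the plate's top face; the shaft stands 45 mm above it, the top 4 mm tapered. Orientation as the carrier's. Takes one brass sleeve.
- shaft_thick_2 (a point): Foot of thick shaft 2, a plain upright 19 mm steel shaft, on the plate's top face; the shaft stands 45 mm above it, the top 4 mm tapered. Orientation as the carrier's. Takes one brass sleeve.
- shaft_thin_1 (a point): Foot of thin shaft 1, a plain upright 14 mm steel shaft, on the plate's top face; the shaft stands 45 mm above it, the top 4 mm tapered. Orientation as the carrier's. Takes one steel sleeve.
- shaft_thin_2 (a point): Foot of thin shaft 2, a plain upright 14 mm steel shaft, on the plate's top face; the shaft stands 45 mm above it, the top 4 mm tapered. Orientation as the carrier's. Takes one steel sleeve.
- pocket (a point): Centre of the floor of the round pocket: 56 mm diameter, 6 mm deep below the plate's top face, at carrier (0, -62) mm. Orientation as the carrier's.
- turnbutton (a joint): Angle of the red turnbutton about its upright pivot at carrier (-54, -62) mm, range 0 to 1.55 rad, counter-clockwise from above. At 0 its bar points to carrier -y, clear of the pocket (open); at 1.55 it points to +x, with its tip 20 mm from the pocket's centre (closed). It turns stiffly (about 0.03 N m) and stays where it is left. The bar is 14 mm wide, reaches 34 mm from the pivot, and its underside is 2 mm above the plate.
- turnbutton_grip (a point): Top of the turnbutton's upright tab, on the pivot axis, 52 mm above the bench. The tab is 10 mm thick and 26 mm long, its length along the bar, and stands 34 mm high above the bar's hub. The point turns with the button: its -y axis points along the bar from pivot to tip.
- brass_sleeve_1: Brass spacer sleeve: tube of 38 mm outer diameter, 22 mm bore, 30 mm long. Its origin is its centre, 15 mm above its lower end; z runs along its axis; both ends are alike. It starts standing upright on the bench. There are two of this kind, one may be absent. About 60 g.
- brass_sleeve_2: Brass spacer sleeve, same as brass_sleeve_1.
- steel_sleeve_1: Steel spacer sleeve: tube of 32 mm outer diameter, 17 mm bore, 30 mm long. Its origin is its centre, 15 mm above its lower end; z runs along its axis; both ends are alike. It starts standing upright on the bench. There are two of this kind, one may be absent. About 60 g.
- steel_sleeve_2: Steel spacer sleeve, same as steel_sleeve_1.
- flange_nut: Steel flanged cap nut: flange disc of 52 mm diameter, 6 mm thick, with a hexagon on it, 26 mm across flats and 22 mm high, 28 mm in all, 90 g. Origin at the centre of the flange's flat face; z points from there through the hexagon. Two of the hexagon's flats face +y and -y. It starts lying on the sloping rest, flange on the slope, hexagon outwards.
- nut_rest: Wooden sloping rest, 70 mm wide, fixed to the bench, its slope 30 degrees from level, falling towards its -x side, with two small brass pegs at the lower edge that keep the nut from sliding off. The middle of the slope is 34 mm above the bench. Origin at the centre of its underside.
- loupe: Black eye loupe, 34 mm across, 30 mm high, a bystander. Origin at the centre of its underside.
- sample_jar: Clear sample jar with lid, 36 mm across, 60 mm high, a bystander. Origin at the centre of its underside.
- ring_clamp: Wooden ring clamp lying along its y, 29 by 140 by 28 mm, a bystander. Origin at the centre of its underside.
Things that resemble listed ones, but are neither listed nor needed, are in the scene too. What is shaped like the flange_nut but pink or turquoise is not meant. What is shaped like the steel_sleeve_2 but blue is not meant.

How it is judged (in metres and radians):
On the way, in this order (a step that is already met when the one before it is completed fails the run):
1. the turnbutton is turned clear of the pocket (below 0.3 rad) (value of joint turnbutton below 0.3 rad), for 0.2 s.
2. the flanged nut lies flat in the pocket, flange down (horizontal distance between flange_nut and pocket below 0.004 m and z of flange_nut in the frame of carrier below 0.0085 m and angle between flange_nut's own z axis and vertical below 0.08 rad), for 0.2 s.
3. the turnbutton is turned across the nut (above 1.3 rad) (value of joint turnbutton above 1.3 rad), for 0.2 s.
At the end, for the whole second after the job is handed in: Each sleeve present is down on a shaft of its kind (centre within 4 mm of the axis, under 3.5 mm above its seat); the nut is in the pocket flange down (within 4 mm of centre, under 2.5 mm above the floor, tilt under 0.08 rad); turnbutton above 1.3 rad; all at rest (all of step 2 and ((horizontal distance between brass_sleeve_1 and shaft_thick_1 below 0.004 m and z of brass_sleeve_1 in the frame of carrier between 0.023 and 0.0305 m) or (horizontal distance between brass_sleeve_1 and shaft_thick_2 below 0.004 m and z of brass_sleeve_1 in the frame of carrier between 0.023 and 0.0305 m)) and ((horizontal distance between brass_sleeve_2 and shaft_thick_1 below 0.004 m and z of brass_sleeve_2 in the frame of carrier between 0.023 and 0.0305 m) or (horizontal distance between brass_sleeve_2 and shaft_thick_2 below 0.004 m and z of brass_sleeve_2 in the frame of carrier between 0.023 and 0.0305 m)) and ((horizontal distance between steel_sleeve_1 and shaft_thin_1 below 0.004 m and z of steel_sleeve_1 in the frame of carrier between 0.023 and 0.0305 m) or (horizontal distance between steel_sleeve_1 and shaft_thin_2 below 0.004 m and z of steel_sleeve_1 in the frame of carrier between 0.023 and 0.0305 m)) and ((horizontal distance between steel_sleeve_2 and shaft_thin_1 below 0.004 m and z of steel_sleeve_2 in the frame of carrier between 0.023 and 0.0305 m) or (horizontal distance between steel_sleeve_2 and shaft_thin_2 below 0.004 m and z of steel_sleeve_2 in the frame of carrier between 0.023 and 0.0305 m)) and value of joint turnbutton above 1.3 rad and linear speed of each of brass_sleeve_1, brass_sleeve_2, steel_sleeve_1, steel_sleeve_2, flange_nut below 0.02 m/s); the robot touches nothing.
It fails at once if the loupe is moved more than 3 cm (distance of loupe from where it was at the start of the episode above 0.03 m).
It fails at once if the sample jar is moved more than 3 cm (distance of sample_jar from where it was at the start of the episode above 0.03 m).
It fails at once if the ring clamp is moved more than 3 cm (distance of ring_clamp from where it was at the start of the episode above 0.03 m).
Of brass_sleeve_1, brass_sleeve_2, steel_sleeve_1, steel_sleeve_2 only 3 to 4 are there at a start; the rules pass over those that are not, and their reading is None.
At some moment in a run one of brass_sleeve_1, brass_sleeve_2, steel_sleeve_1, steel_sleeve_2 may be knocked a few centimetres aside while the robot is not near it.
It also fails if it takes over 208 s, if anything falls off the work surface, if the arm or the gripper's body presses on something with over 40 N, if the wrist force passes 120 N, or if a joint passes its speed limit or range.

## Working session

There is one attempt and no reset: what is moved stays moved. The work goes in short steps, Python scripts to look and compute and a shell command to move; the robot and the scene stay as the last step left them, time stands still between calls to the robot, and variables do not carry over. Pictures are saved under pics/ and viewed, about 12 in all and at most 16, crops included, and the job is handed in when it is done.

```bash
mkdir -p pics; ls
cat > h.py <<'E'
import numpy as np, cv2
from cell import robot, eyes, search_frame, place_of
from scipy.spatial.transform import Rotation as Ro
def snap(n):
    s=eyes.snapshot(n)
    for k in("R","t"): s[k]=np.array(s[k],float)
    return s
def ray(s,uv,z):
    d=s["R"].T@np.array([(uv[0]-s["cx"])/s["fx"],(uv[1]-s["cy"])/s["fy"],1.])
    c=-s["R"].T@s["t"]
    return c+d*(z-c[2])/d[2]
def proj(s,X):
    p=s["R"]@np.array(X,float)+s["t"]; return [s["fx"]*p[0]/p[2]+s["cx"],s["fy"]*p[1]/p[2]+s["cy"]]
def save(s,f,box=None,k=1.5):
    im=s["pixels"][:,:,::-1]
    if box: im=im[box[1]:box[3],box[0]:box[2]]
    cv2.imwrite("pics/"+f,cv2.resize(im,None,fx=k,fy=k,interpolation=cv2.INTER_CUBIC))
E
python3 - <<'E'
from h import *
print(robot.get_state(),robot.hold_point_z)
Z=dict(carrier=0,shaft_thick_1=12,shaft_thick_2=12,shaft_thin_1=12,shaft_thin_2=12,pocket=6,turnbutton_grip=52,brass_sleeve_1=15,steel_sleeve_1=15,flange_nut=34,nut_rest=0,loupe=0,sample_jar=0,ring_clamp=0)
for n in("top","scene"):
    s=snap(n); save(s,n+"0.png")
    print(n,"cam",(-s["R"].T@s["t"]).round(),s["fx"])
    for q,z in Z.items():
        for r in place_of(q,n)[:5]:
            if r["score"]>.2: print(q,round(r["score"],2),np.round(r["centre"],1),ray(s,r["centre"],z).round(1)[:2])
E
```

```text
pics
{'clock': 0.0, 'joint_pos': array([-1.40211100e+00,  2.21258800e-01,  1.52762644e+00,  3.82024473e-05,
        1.39468894e+00, -1.26110807e-01]), 'qvel': array([-8.57092966e-04,  6.80265202e-04,  8.79420080e-05,  6.03663391e-04,
       -7.26202635e-04, -3.56191733e-04]), 'joint_efforts': array([ 1.58023016e-03, -4.94618404e+01, -3.87371635e+01,  7.01367692e-02,
        5.70080441e-02, -1.44145883e-04]), 'ee_pos': array([ 181.48678495, -597.41520403,  221.40890357]), 'tool_rot': array([-9.90938017e-04,  9.89156567e-01,  1.46861511e-01, -2.29081649e-06]), 'contact_force': array([0.20282959, 0.2881968 , 0.69364684]), 'wrist_torque': array([ 0.04139974, -0.0212597 , -0.0039142 ]), 'opening': 1.001495518006597} 18.700000000000003
top cam [ 390.    3. 1314.] 384.0258055964428
carrier 0.77 [227.6 199.6] [567.2 100.6]
shaft_thick_1 0.77 [224.5 194.9] [581.8 110.6]
shaft_thick_1 0.74 [225.2 211.1] [526.  107.2]
shaft_thick_2 0.77 [224.5 194.9] [581.8 110.6]
shaft_thick_2 0.74 [225.2 211.1] [526.  107.2]
shaft_thin_1 0.92 [206.8 192.3] [590.3 171.4]
shaft_thin_1 0.85 [205.1 213.4] [517.7 
[... 1263 characters left out ...]
 233.1] [583.3 182.6]
shaft_thin_2 0.75 [195.5 239.8] [541.1 172.2]
shaft_thin_2 0.56 [321.  197.3] [ 488.1 -197.8]
pocket 0.59 [239.  215.7] [565.1  26.3]
turnbutton_grip 0.71 [247.8 208.4] [522.9  26.6]
brass_sleeve_1 0.58 [338.7 209. ] [ 414.7 -190.8]
steel_sleeve_1 0.65 [299.1 201.1] [ 508.3 -134.7]
steel_sleeve_1 0.62 [319.7 196.2] [ 491.2 -195.5]
steel_sleeve_1 0.59 [119.8 257.9] [588.5 345.4]
flange_nut 0.82 [146.1 292.8] [428.4 351. ]
flange_nut 0.79 [213.9 301.4] [323.7 255.1]
nut_rest 0.7 [146.4 303.2] [435.2 352.9]
loupe 0.7 [232.2 270.6] [406.5 156.8]
sample_jar 0.6 [236.9 216.7] [571.9  28.6]
sample_jar 0.52 [160.3 206.3] [745.6 166.6]
ring_clamp 0.86 [198.7 186.5] [769.8  29. ]
```

Run:
```python
from h import *
s=snap("top"); save(s,"top1.png",(130,130,390,290),3)
s=snap("scene"); save(s,"scene1.png",(90,150,390,330),2.6)
```

```text
(no output)
```

View pics/top1.png

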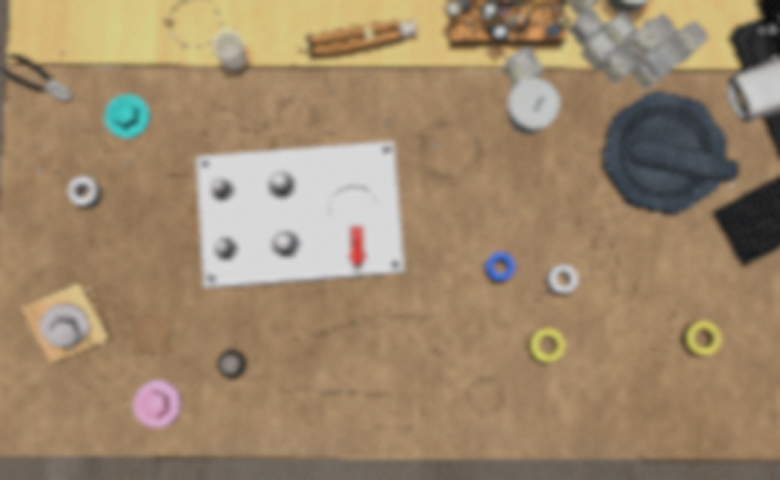

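View pics/scene1.png

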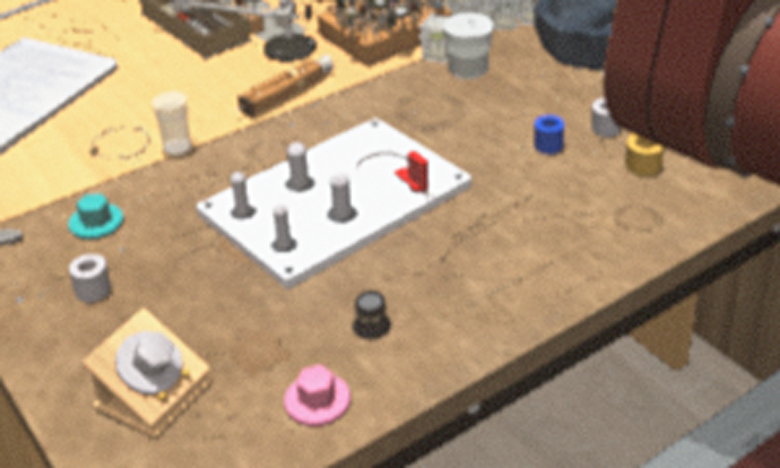

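The top crop shows the plate with the button closed (bar pointing up, near 356,250). The nut is on the rest at (65,325), and the brass rings are at (548,345) and (703,338). The steel rings are at (84,191) and (563,279), and the blue decoy is at (500,267). The scene crop agrees, with the pegs on the near-right edge of the rest.

```bash
python3 - <<'E'
from h import *
T=snap("top");S=snap("scene")
def tri(a,b):
    A=[];B=[]
    for s,(u,v) in((T,a),(S,b)):
        P=np.c_[s["R"],s["t"]]; K=np.array([[s["fx"],0,s["cx"]],[0,s["fy"],s["cy"]],[0,0,1]])@P
        A+= [u*K[2]-K[0],v*K[2]-K[1]]
    A=np.array(A); return np.linalg.lstsq(A[:,:3],-A[:,3],rcond=None)[0].round(1)
print("nut",tri((147.5,237.9),(146.1,292.8)),"rest",tri((154.2,237.9),(146.4,303.2)),"grip",tri((245.4,214.9),(247.8,208.4)))
print("thin",tri((206.8,192.3),(183.3,233.1)),tri((205.1,213.4),(195.5,239.8)),"thick",tri((224.5,194.9),(203.5,218.5)),tri((225.2,211.1),(220.9,232.7)))
print("steelL",tri((156.1,190),(119.8,257.9)),"steelR",tri((317.6,219.4),(319.7,196.2)),"brass",tri((313.8,246.6),(338.7,209)))
hsv=cv2.cvtColor(T["pixels"],cv2.COLOR_RGB2HSV)
m=((hsv[...,1]<40)&(hsv[...,2]>180)).astype(np.uint8)
m=cv2.morphologyEx(m,cv2.MORPH_CLOSE,np.ones((9,9)))
n,l,st,c=cv2.connectedComponentsWithStats(m)
k=[i for i in range(1,n) if 190<st[i,0]+0<200 or (abs(c[i]-[230,200])<15).all()]
k=max(k,key=lambda i:st[i,4]); pts=np.argwhere(l==k)[:,::-1]
W=np.array([ray(T,p,12)[:2] for p in pts],np.float32); print("plate",st[k],cv2.minAreaRect(W))
save(S,"rest.png",(110,250,180,320),8); save(T,"restT.png",(125,215,175,260),8)
for yaw in(.3,.42,.55):
  R=np.array([[np.cos(yaw),-np.sin(yaw)],[np.sin(yaw),np.cos(yaw)]])
  for nm,s,o in(("S",S,(110,250)),("T",T,(125,215))):
    print(yaw,nm,[[int(round(8*(q-w))) for q,w in zip(proj(s,[*(R@[x,y]+[434,350]),34+x*np.tan(np.pi/6)]),o)] for x in(-30,30) for y in(-35,35)])
E
cd pics; python3 -c "
import cv2,numpy as np
a=cv2.imread('rest.png');b=cv2.imread('restT.png');b=cv2.copyMakeBorder(b,0,a.shape[0]-b.shape[0],0,0,0);cv2.imwrite('rr.png',cv2.resize(np.hstack([a,b]),None,fx=.8,fy=.8))"
```

```text
nut [429.5 355.   36.6] rest [435.6 350.7  -2.1] grip [508.5  36.7  64. ]
thin [593.6 175.3   2. ] [519.4 178.1  27.9] thick [584.  115.6  25.7] [526.4 107.6  11.6]
steelL [596.7 344.5   9.2] steelR [ 501.4 -207.5    5. ] brass [ 410.4 -189.9   17.8]
plate [ 195  177   70   48 2898] ((562.6787109375, 93.4503402709961), (150.41294860839844, 228.0873565673828), 5.067373752593994)
0.3 S [[474, 344], [270, 514], [296, 154], [84, 312]]
0.3 T [[317, 226], [155, 275], [259, 84], [94, 133]]
0.42 S [[472, 329], [292, 512], [274, 156], [85, 327]]
0.42 T [[322, 214], [166, 282], [248, 77], [88, 146]]
0.55 S [[466, 314], [317, 506], [251, 161], [89, 343]]
0.55 T [[326, 200], [179, 287], [235, 72], [84, 160]]
```

View pics/rr.png

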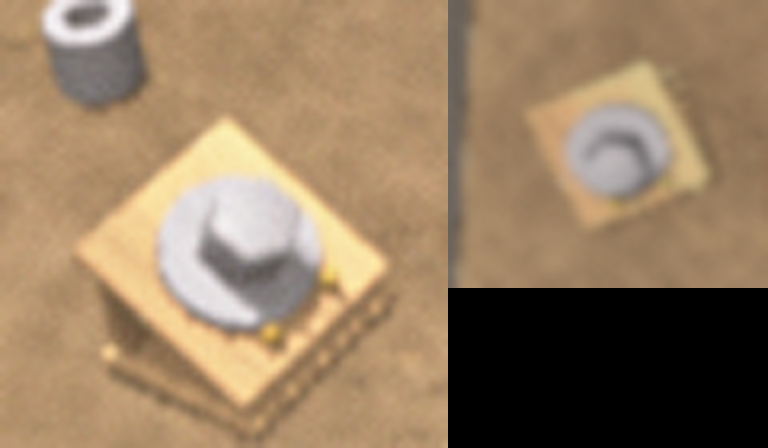

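The rest yaw is about 0.42 and the carrier yaw about 0.09, with the plate centre at roughly (562, 93). I'll go to the button first.

```bash
cat > aim.py <<'E'
# python3 aim.py x y z yaw [tilt axis_angle]: shift/turn in tool axes from measured pose; tool down with x-axis at yaw, then tilted (world axis in xy at angle)
import sys; from h import *
a=[float(v) for v in sys.argv[1:]]; st=robot.get_state()
R=Ro.from_quat(np.roll(st["tool_rot"],-1)); y=a[3]
T=Ro.from_matrix(np.array([[np.cos(y),np.sin(y),0],[np.sin(y),-np.cos(y),0],[0,0,-1]]))
if len(a)>4: T=Ro.from_rotvec(a[4]*np.array([np.cos(a[5]),np.sin(a[5]),0]))*T
sh=R.inv().apply(np.array(a[:3])-st["ee_pos"]); tr=(R.inv()*T).as_rotvec()
print("shift",sh.round(1),"turn",tr.round(3),"| t",round(st["clock"],1),"pos",st["ee_pos"].round(1),"j",st["joint_pos"].round(2),"open",round(st["opening"]*87,1),"F",st["contact_force"].round(1))
E
python3 aim.py 512 30 150 3.23
```

```text
shift [ 498.6 -504.9   72.6] turn [ 0.    -0.    -2.935] | t 1.7 pos [ 181.6 -598.   222.5] j [-1.4   0.22  1.53  0.    1.39 -0.13] open 86.9 F [ 0.9  0.4 -0.3]
```

```bash
python3 -m creep '1 50 -50 5 0 0 -0.15; 1 100 -100 10 0 0 -0.3; 1 150 -150 20 0 0 -0.45; 1 200 -200 30 0 0 -0.6; 1 250 -250 40 0 0 -0.75; 1 300 -300 50 0 0 -0.9; 1 350 -350 60 0 0 -1.05; 1 400 -400 60 0 0 -1.2; 1 450 -450 60 0 0 -1.35; 1 499 -505 60 0 0 -1.5; 1 499 -505 60 0 0 -1.5; 1 499 -505 60 0 0 -1.5' 10; python3 aim.py 512 30 150 3.23
```

```text
clock: 2.9
ee_pos: [461.6, -68.3, 168.3]
tool_rot: [0.001, 0.624, 0.782, 0.0]
contact_force: [1.4, -0.1, 1.1]
opening: 1.002
shift [84.6 71.  18.3] turn [ 0.000e+00  1.000e-03 -1.435e+00] | t 2.9 pos [461.6 -68.3 168.3] j [-0.32 -0.12  1.99 -0.    1.28 -0.54] open 87.1 F [ 1.4 -0.1  1.1]
```

```bash
python3 -m creep '1 40 35 5 0 0 -0.15; 1 85 71 5 0 0 -0.3; 1 85 71 5 0 0 -0.45; 1 85 71 5 0 0 -0.6; 1 85 71 5 0 0 -0.75; 1 85 71 5 0 0 -0.9; 1 85 71 5 0 0 -1.05; 1 85 71 5 0 0 -1.2; 1 85 71 5 0 0 -1.35; 1 85 71 5 0 0 -1.435; 1 85 71 5 0 0 -1.435; 1 85 71 5 0 0 -1.435'; python3 aim.py 512 30 80 3.23
python3 - <<'E'
from h import *
s=snap("scene"); save(s,"a.png",(170,130,320,250),5)
E
```

```text
clock: 4.1
ee_pos: [511.2, 28.4, 163.0]
tool_rot: [0.0, -0.043, 0.999, 0.0]
contact_force: [0.2, -0.1, -0.8]
opening: 1.004
shift [-1.   1.5 83. ] turn [ 0.     0.    -0.003] | t 4.1 pos [511.2  28.4 163. ] j [-0.1   0.    1.88  0.    1.26 -1.76] open 87.3 F [ 0.2 -0.1 -0.8]
```

View pics/a.png

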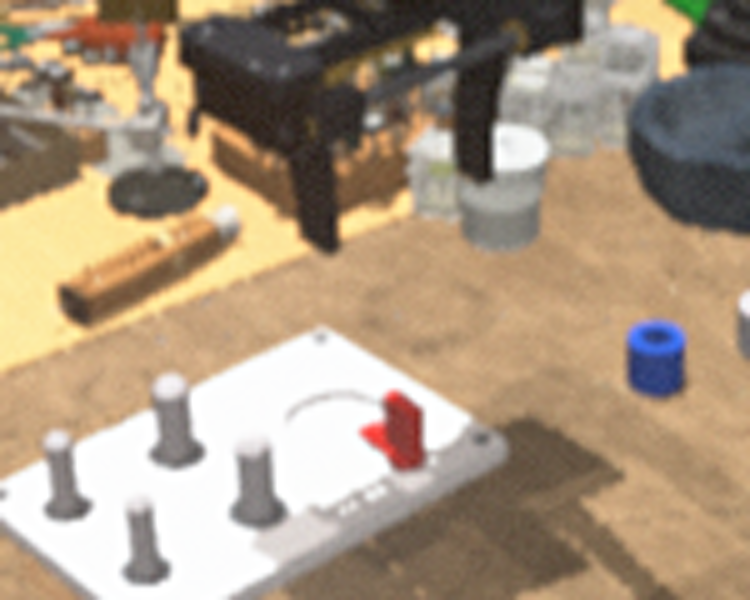

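The crop shows the closed red button, tab top at about (403,397) and bar pointing at the pocket. The jaws are above it, clear of everything.

Run:
```python
from h import *
s=snap("scene"); print(ray(s,(250.6,209.4),52).round(1), proj(s,[512,30,52]))
p=s["pixels"].astype(int); m=(p[...,0]>120)&(p[...,1]<70)&(p[...,2]<80); m[:,:200]=0;m[:190]=0; m[235:]=0;m[:,270:]=0
q=np.argwhere(m); 
for r in range(q[:,0].min(),q[:,0].max()+1): 
    c=q[q[:,0]==r][:,1]; print(r,c.min(),c.max()) if len(c) else 0
```

```text
[514.9  23.7  52. ] [np.float64(249.2474190130924), np.float64(210.80032014208575)]
209 248 249
210 248 250
211 248 251
212 248 253
213 248 253
214 248 253
215 247 253
216 244 253
217 246 253
218 246 253
219 248 253
220 248 253
221 249 253
222 249 253
```

```bash
python3 -m creep '1 -2 -2 50 0 0 0; 1 -2 -2 100 0 0 0; 1 -2 -2 125 0 0 0; 1 -2 -2 139 0 0 0; 1 -2 -2 139 0 0 0; 1 -2 -2 139 0 0 0; -1 -2 -2 139 0 0 0;-1 -2 -2 139 0 0 0;-1 -2 -2 139 0 0 0;-1 -2 -2 139 0 0 0;-1 -2 -2 139 0 0 0;-1 -2 -2 139 0 0 0' 8; python3 aim.py 513 27 24 3.23;  python3 -m creep '-1 0 0 0 0 0 0;-1 0 0 0 0 0 0;-1 0 0 0 0 0 0;-1 0 0 0 0 0 0;-1 0 0 0 0 0 0;-1 0 0 0 0 0 0'; python3 aim.py 513 27 24 3.23
```

```text
clock: 5.4
ee_pos: [513.3, 26.6, 24.0]
tool_rot: [0.0, -0.044, 0.999, 0.0]
contact_force: [-0.8, 0.1, -0.1]
opening: 0.541
shift [ 0.2  0.4 -0. ] turn [ 0.  0. -0.] | t 5.4 pos [513.3  26.6  24. ] j [-0.1   0.2   1.96  0.    0.98 -1.76] open 47.0 F [-0.8  0.1 -0.1]
clock: 6.0
ee_pos: [513.4, 26.4, 23.9]
tool_rot: [0.0, -0.044, 0.999, -0.0]
contact_force: [0.8, -1.8, -0.0]
opening: 0.117
shift [ 0.3  0.6 -0.1] turn [-0.  0. -0.] | t 6.0 pos [513.4  26.4  23.9] j [-0.1   0.2   1.96 -0.    0.98 -1.76] open 10.1 F [ 0.8 -1.8 -0. ]
```

```bash
python3 -m creep '-1 0 0 0 0 0 0.15;-1 0 0 0 0 0 0.3;-1 0 0 0 0 0 0.45;-1 0 0 0 0 0 0.6;-1 0 0 0 0 0 0.75;-1 0 0 0 0 0 0.9;-1 0 0 0 0 0 1.05;-1 0 0 0 0 0 1.2;-1 0 0 0 0 0 1.35;-1 0 0 0 0 0 1.5;-1 0 0 0 0 0 1.54;-1 0 0 0 0 0 1.54'; python3 aim.py 513 27 24 1.67; python3 -m creep '-1 0 0 0 0 0 0;-1 0 0 0 0 0 0;-1 0 0 0 0 0 0'; python3 aim.py 513 27 24 1.67
```

```text
clock: 7.2
ee_pos: [515.2, 28.5, 24.0]
tool_rot: [0.001, 0.665, 0.747, 0.003]
contact_force: [8.3, 8.3, -7.3]
opening: 0.117
shift [-1.2 -2.3 -0. ] turn [ 0.005 -0.003  0.018] | t 7.2 pos [515.2  28.5  24. ] j [-0.1   0.2   1.96  0.    0.98 -0.22] open 10.2 F [ 8.3  8.3 -7.3]
clock: 7.5
ee_pos: [515.2, 28.5, 24.0]
tool_rot: [0.001, 0.664, 0.748, 0.003]
contact_force: [7.7, 7.9, -8.0]
opening: 0.118
shift [-1.2 -2.3 -0. ] turn [ 0.005 -0.003  0.019] | t 7.5 pos [515.2  28.5  24. ] j [-0.1   0.2   1.96  0.    0.98 -0.22] open 10.2 F [ 7.7  7.9 -8. ]
```

```bash
python3 -m creep '-0.3 0 0 0 0 0 0;-0.3 0 0 0 0 0 0;-0.3 0 0 0 0 0 0;0 0 0 -40 0 0 0;0 0 0 -60 0 0 0;0 0 0 -60 0 0 0;0 0 0 -60 0 0 0'; python3 aim.py 522 175.6 30 1.66
```

```text
clock: 8.2
ee_pos: [513.3, 26.5, 84.0]
tool_rot: [0.0, 0.664, 0.748, 0.0]
contact_force: [-0.7, -1.0, -0.9]
opening: 0.488
shift [147.1  26.2  54. ] turn [0.001 0.    0.03 ] | t 8.2 pos [513.3  26.5  84. ] j [-0.1   0.1   1.94 -0.    1.1  -0.22] open 42.5 F [-0.7 -1.  -0.9]
```

```bash
python3 -m creep '0 49 9 0 0 0 0;0 98 17 0 0 0 0.03;0 147 26 0 0 0 0.03;0 147 26 0 0 0 0.03;0 147 26 30 0 0 0.03;0 147 26 60 0 0 0.03;0 147 26 60 0 0 0.03;-1 147 26 60 0 0 0.03;-1 147 26 60 0 0 0.03;-1 147 26 60 0 0 0.03;-1 147 26 60 0 0 0.03;-1 147 26 60 0 0 0.03' 4; python3 aim.py 522 175.6 24 1.66;python3 -m creep '-1 0 0 0 0 0 0;-1 0 0 0 0 0 0;-1 0 0 0 0 0 0'; python3 aim.py 522 175.6 24 1.66
```

```text
clock: 9.4
ee_pos: [522.6, 175.7, 25.0]
tool_rot: [0.001, 0.675, 0.738, 0.001]
contact_force: [-0.4, -0.8, 1.7]
opening: 0.159
shift [-0.1 -0.7  1. ] turn [ 0.002 -0.    -0.   ] | t 9.4 pos [522.6 175.7  25. ] j [ 0.18  0.28  1.86 -0.    1.    0.09] open 13.8 F [-0.4 -0.8  1.7]
clock: 9.7
ee_pos: [522.7, 175.7, 24.9]
tool_rot: [0.001, 0.675, 0.738, 0.001]
contact_force: [0.4, -0.6, 6.1]
opening: 0.162
shift [-0.1 -0.7  0.9] turn [ 0.002  0.    -0.   ] | t 9.7 pos [522.7 175.7  24.9] j [ 0.18  0.28  1.86 -0.    1.    0.09] open 14.1 F [ 0.4 -0.6  6.1]
```

```bash
python3 -m creep '0 0 0 0 0 0 0;0 0 0 0 0 0 0;0 0 0 0 0 0 0;0 0 0 0 0 0 0.15;0 0 0 0 0 0 0.3;0 0 0 0 0 0 0.45;0 0 0 0 0 0 0.6;0 0 0 0 0 0 0.75;0 0 0 0 0 0 0.9;0 0 0 0 0 0 1.05;0 0 0 0 0 0 1.2; 0 0 0 0 0 0 1.35' ; python3 -m creep '0 0 0 0 0 0 0.15;0 0 0 0 0 0 0.22;-1 0 0 0 0 0 0.22;-1 0 0 0 0 0 0.22;-1 0 0 0 0 0 0.22;-1 0 0 0 0 0 0.22;-1 0 0 0 0 0 0.22;-1 0 0 0 0 0 0.22;-1 0 0 0 0 0 0.22;-1 0 0 0 0 0 0.22'; python3 aim.py 522 175.6 24 0.09
```

```text
clock: 10.9
ee_pos: [521.1, 175.7, 23.4]
tool_rot: [-0.0, 0.988, 0.151, -0.001]
contact_force: [0.4, 0.5, 0.2]
opening: 0.502
clock: 11.9
ee_pos: [521.6, 175.6, 23.9]
tool_rot: [0.0, 0.999, 0.045, -0.0]
contact_force: [0.6, -0.9, -0.1]
opening: 0.159
shift [ 0.4  0.  -0.1] turn [ 0.  0. -0.] | t 11.9 pos [521.6 175.6  23.9] j [ 0.18  0.28  1.87 -0.    1.    1.66] open 13.9 F [ 0.6 -0.9 -0.1]
```

```bash
python3 -m creep '0 0 0 0 0 0 0;0 0 0 0 0 0 0;0 0 0 0 0 0 0;0 0 0 -50 0 0 0;0 0 0 -100 0 0 0;0 0 0 -125 0 0 0;0.3 0 0 -125 0 0 0'
python3 - <<'E'
from h import *
T=snap("top");S=snap("scene")
def tri(a,b):
    A=[]
    for s,(u,v) in((T,a),(S,b)):
        K=np.array([[s["fx"],0,s["cx"]],[0,s["fy"],s["cy"]],[0,0,1]])@np.c_[s["R"],s["t"]]
        A+= [u*K[2]-K[0],v*K[2]-K[1]]
    A=np.array(A); return np.linalg.lstsq(A[:,:3],-A[:,3],rcond=None)[0].round(1)
print(tri((151.5,238.3),(147.2,289.1)),tri((151.4,240.8),(149.8,283.6)))
# overlay model on the enlarged pictures
yaw=.42;xr=np.array([np.cos(yaw),np.sin(yaw),0]);yr=np.array([-xr[1],xr[0],0]);n=np.array([-.5*xr[0],-.5*xr[1],.866]);ux=np.cross(yr,n)
o=np.array([431,350,34.]); out=[]
for s,b in((S,(115,255,175,315)),(T,(125,210,185,270))):
    im=cv2.resize(s["pixels"][b[1]:b[3],b[0]:b[2],::-1],None,fx=6.5,fy=6.5,interpolation=cv2.INTER_CUBIC)
    def draw(P,c): cv2.polylines(im,[np.array([[(p-w+.5)*6.5 for p,w in zip(proj(s,q),b)] for q in P]).astype(np.int32)],True,c,1)
    t=np.linspace(0,2*np.pi,40)
    draw([o+n*6+26*(np.cos(a)*ux+np.sin(a)*yr) for a in t],(255,0,0))
    draw([o+n*28+15*(np.cos(a)*ux+np.sin(a)*yr) for a in np.arange(6)*np.pi/3],(0,0,255))
    out.append(im)
cv2.imwrite("pics/nut.png",np.hstack(out))
E
python3 aim.py 390 330 140 0.42 -0.5236 1.99
```

```text
clock: 12.6
ee_pos: [525.2, 176.4, 154.5]
tool_rot: [-0.001, 0.999, 0.045, 0.005]
contact_force: [0.8, 1.2, 1.0]
opening: 0.533
[431.4 346.3  39.1] [422.8 341.4  57.8]
shift [-117.6 -165.5    9.2] turn [ 0.086  0.518 -0.323] | t 12.7 pos [521.9 175.8 149.4] j [0.18 0.11 1.8  0.   1.24 1.66] open 51.8 F [-1.2 -0.5  0.3]
```

View pics/nut.png

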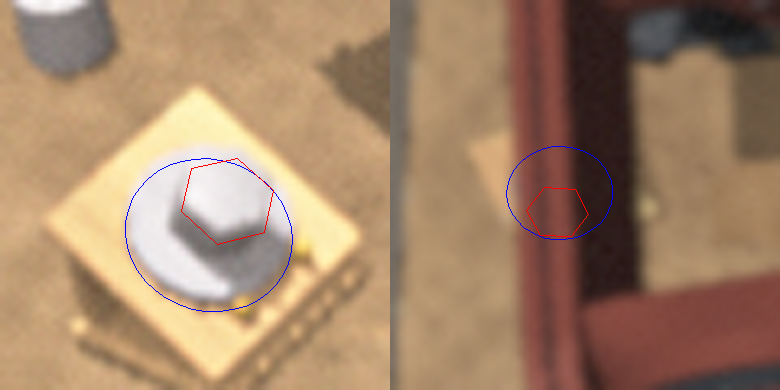

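The scene crop shows the model ring about 1 px below the real nut, and the arm hides it in the top view. The triangulated nut origin is (434.5, 347.3, 34), and the hexagon confirms the axis direction.

```bash
python3 aim.py 398 331 103 0.42 -0.5236 1.99; python3 -m creep '1 -35 -50 0 0.02 0.13 -0.08;1 -70 -100 0 0.043 0.26 -0.16;1 -117 -165 0 0.065 0.39 -0.24;1 -117 -165 0 0.086 0.518 -0.323;1 -117 -165 0 0.086 0.518 -0.323;1 -117 -165 0 0.086 0.518 -0.323;1 -117 -165 0 0.086 0.518 -0.323'; python3 aim.py 398 331 103 0.42 -0.5236 1.99
```

```text
shift [-109.5 -165.7   46.2] turn [ 0.086  0.518 -0.323] | t 12.7 pos [521.9 175.8 149.4] j [0.18 0.11 1.8  0.   1.24 1.66] open 51.8 F [-1.2 -0.5  0.3]
clock: 13.4
ee_pos: [390.9, 329.1, 148.6]
tool_rot: [-0.053, 0.945, 0.201, 0.252]
contact_force: [0.6, -0.1, 0.7]
opening: 0.995
shift [-16.4   1.2  43.2] turn [ 0.     0.002 -0.   ] | t 13.4 pos [390.9 329.1 148.6] j [ 0.61 -0.37  2.32 -0.15  0.69  1.85] open 86.6 F [ 0.6 -0.1  0.7]
```

```bash
python3 -m creep '1 -16 1 43 0 0 0;1 -16 1 43 0 0 0;1 -16 1 70 0 0 0;1 -16 1 95 0 0 0;1 -16 1 95 0 0 0'; python3 aim.py 429.9 345.3 42.5 0.42 -0.5236 1.99
python3 - <<'E'
from h import *
s=snap("scene"); save(s,"g.png",(105,225,195,315),6)
E
```

```text
clock: 13.9
ee_pos: [422.5, 340.2, 56.4]
tool_rot: [-0.052, 0.946, 0.2, 0.25]
contact_force: [-0.4, -0.2, 0.2]
opening: 1.0
shift [ 0.8 -1.7 16.5] turn [ 0.003  0.006 -0.003] | t 13.9 pos [422.5 340.2  56.4] j [ 0.59 -0.09  2.29 -0.2   0.43  1.9 ] open 87.0 F [-0.4 -0.2  0.2]
```

View pics/g.png

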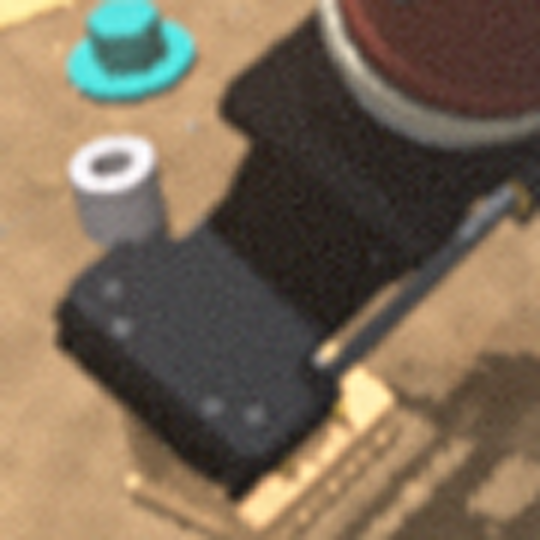

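The gripper hides the nut in this view, so I'll go on using the force and opening readings.

```bash
python3 -m creep '1 1 -2 8 0 0 0;1 1 -2 16 0 0 0;1 1 -2 16 0 0 0;-1 1 -2 16 0 0 0;-1 1 -2 16 0 0 0;-1 1 -2 16 0 0 0;-1 1 -2 16 0 0 0;-1 1 -2 16 0 0 0;-1 1 -2 16 0 0 0;-1 1 -2 16 0 0 0;-1 1 -2 16 0 0 0;-1 1 -2 16 0 0 0' 20;python3 -m creep '-1 0 0 0 0 0 0;-1 0 0 0 0 0 0' ; python3 aim.py 429.9 345.3 42.5 0.42 -0.5236 1.99
```

```text
clock: 15.15
ee_pos: [428.9, 347.7, 45.4]
tool_rot: [-0.054, 0.945, 0.202, 0.253]
contact_force: [1.1, -0.4, 0.1]
opening: 0.333
clock: 15.35
ee_pos: [428.8, 347.7, 45.4]
tool_rot: [-0.054, 0.945, 0.202, 0.253]
contact_force: [0.7, 0.3, 0.2]
opening: 0.334
shift [-1.5  2.7  2.5] turn [-0.     0.001  0.   ] | t 15.3 pos [428.8 347.7  45.4] j [ 0.59 -0.04  2.28 -0.22  0.4   1.93] open 29.1 F [0.7 0.3 0.2]
```

Opening is 29.1 mm instead of 26, so the hexagon must be turned about 15° relative to the jaws. I'll re-grip with a turn.

```bash
python3 -m creep '-0.1 0 0 0 0 0 0;-0.1 0 0 0 0 0 0;-0.1 0 0 2 0 0 0.13;-0.1 0 0 2 0 0 0.26;-0.1 0 0 2 0 0 0.26;-1 0 0 2 0 0 0.26;-1 0 0 2 0 0 0.26;-1 0 0 2 0 0 0.26;-1 0 0 2 0 0 0.26;-1 0 0 2 0 0 0.26;-1 0 0 2 0 0 0.26';  python3 aim.py 429.9 345.3 42.5 0.42 -0.5236 1.99
```

```text
clock: 16.45
ee_pos: [429.6, 348.1, 43.5]
tool_rot: [-0.086, 0.963, 0.078, 0.244]
contact_force: [0.2, -0.4, -0.3]
opening: 0.338
shift [-0.5  2.9  0.4] turn [-0.     0.001 -0.259] | t 16.4 pos [429.6 348.1  43.5] j [ 0.59 -0.03  2.28 -0.23  0.39  2.19] open 29.4 F [ 0.2 -0.4 -0.3]
```

```bash
python3 -m creep '-0.1 0 0 0 0 0 0;-0.1 0 0 0 0 0 0;-0.1 0 0 0 0 0 -0.13;-0.1 0 0 0 0 0 -0.26;-0.1 0 0 0 0 0 -0.39;-0.1 0 0 0 0 0 -0.52;-0.1 0 0 0 0 0 -0.52;-1 0 0 0 0 0 -0.52;-1 0 0 0 0 0 -0.52;-1 0 0 0 0 0 -0.52;-1 0 0 0 0 0 -0.52;-1 0 0 0 0 0 -0.52';  python3 -m creep '-1 0 0 0 0 0 0';python3 aim.py 429.9 345.3 42.5 0.42 -0.5236 1.99
```

```text
clock: 17.65
ee_pos: [429.7, 348.1, 43.6]
tool_rot: [-0.021, 0.911, 0.322, 0.258]
contact_force: [1.1, 0.2, 0.1]
opening: 0.336
clock: 17.75
ee_pos: [429.6, 348.1, 43.5]
tool_rot: [-0.021, 0.911, 0.322, 0.258]
contact_force: [0.9, -1.1, 0.2]
opening: 0.333
shift [-1.9  2.2  0.5] turn [-0.     0.001  0.26 ] | t 17.8 pos [429.6 348.1  43.5] j [ 0.59 -0.03  2.28 -0.23  0.39  1.67] open 29.0 F [ 0.9 -1.1  0.2]
```

```bash
python3 -m creep '0.5 0 0 0 0 0 0;0.5 0 0 0 0 0 0;0.5 0 0 0 0 0 0;1 0 0 -50 0 0 0;1 0 0 -100 0 0 0;1 100 0 -100 0 0 0;1 100 0 -100 0 0 0;1 100 0 -100 0 0 0'
python3 - <<'E'
from h import *
T=snap("top");S=snap("scene"); out=[]
print(robot.get_state()["ee_pos"])
for s,b in((S,(115,255,175,315)),(T,(125,210,185,270))):
    out.append(cv2.resize(s["pixels"][b[1]:b[3],b[0]:b[2],::-1],None,fx=6.5,fy=6.5,interpolation=cv2.INTER_CUBIC))
cv2.imwrite("pics/nut2.png",np.hstack(out))
E
```

```text
clock: 18.55
ee_pos: [455.4, 389.7, 187.2]
tool_rot: [-0.023, 0.909, 0.322, 0.265]
contact_force: [0.7, -0.4, 0.2]
opening: 0.956
[450.35579985 385.7526315  179.0458815 ]
```

View pics/nut2.png

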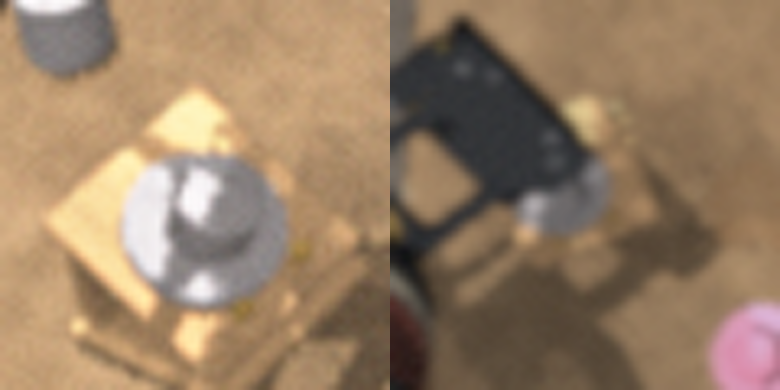

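```bash
python3 -m creep '1 -50 0 0 0 0 -0.13;1 -100 0 0 0 0 -0.26;1 -100 0 0 0 0 -0.26;1 -100 0 0 0 0 -0.26;0.3 -100 0 50 0 0 -0.26;0.3 -100 0 85 0 0 -0.26;0.3 -100 0 102 0 0 -0.26;0.3 -100 0 102 0 0 -0.26;-1 -100 0 102 0 0 -0.26;-1 -100 0 102 0 0 -0.26;-1 -100 0 102 0 0 -0.26;-1 -100 0 102 0 0 -0.26';python3 -m creep '-1 0 0 0 0 0 0;-1 0 0 0 0 0 0;-1 0 0 0 0 0 0';python3 aim.py 429.9 345.3 42.5 0.42 -0.5236 1.99
```

```text
clock: 19.85
ee_pos: [430.9, 349.0, 43.1]
tool_rot: [0.013, 0.861, 0.438, 0.259]
contact_force: [-0.9, 0.1, 0.3]
opening: 0.373
clock: 20.15
ee_pos: [430.9, 348.9, 42.9]
tool_rot: [0.013, 0.861, 0.438, 0.259]
contact_force: [-5.3, -1.9, 7.1]
opening: 0.338
shift [-3.4  1.4 -0.8] turn [-0.    -0.001  0.52 ] | t 20.1 pos [430.9 348.9  42.9] j [ 0.59 -0.03  2.27 -0.23  0.39  1.41] open 29.4 F [-5.3 -1.9  7.1]
```

```bash
python3 -m creep '-1 0 0 0 0 0 0;-1 0 0 0 0 0 0;-1 0 0 0 0 0 0;-1 0 0 0 0 0 0' 35; python3 aim.py 430 345 42 0.42;python3 -m creep '-1 0 0 -5 0 0 0;-1 0 0 -10 0 0 0;-1 0 0 -20 0 0 0;-1 0 0 -30 0 0 0;-1 0 0 -40 0 0 0;-1 0 0 -50 0 0 0;-1 0 0 -50 0 0 0';python3 aim.py 430 345 42 0.42;  python3 - <<'E'
from h import *
T=snap("top");S=snap("scene"); out=[]
for s,b in((S,(110,235,190,315)),(T,(120,200,200,280))):
    out.append(cv2.resize(s["pixels"][b[1]:b[3],b[0]:b[2],::-1],None,fx=4.9,fy=4.9,interpolation=cv2.INTER_CUBIC))
cv2.imwrite("pics/nut3.png",np.hstack(out))
E
```

```text
clock: 20.55
ee_pos: [430.9, 348.9, 42.9]
tool_rot: [0.013, 0.861, 0.438, 0.259]
contact_force: [-4.9, -3.1, 8.9]
opening: 0.333
shift [-3.8  1.5 -0.4] turn [ 0.136 -0.512  0.508] | t 20.6 pos [430.9 348.9  42.9] j [ 0.59 -0.03  2.27 -0.23  0.39  1.41] open 29.0 F [-4.9 -3.1  8.9]
clock: 21.25
ee_pos: [407.5, 338.5, 86.2]
tool_rot: [0.013, 0.861, 0.438, 0.259]
contact_force: [-0.3, -1.0, -0.8]
opening: 0.326
shift [-3.4  1.8 49.9] turn [ 0.136 -0.512  0.508] | t 21.2 pos [407.5 338.5  86.2] j [ 0.6  -0.19  2.32 -0.19  0.51  1.37] open 28.4 F [-0.3 -1.  -0.8]
```

View pics/nut3.png

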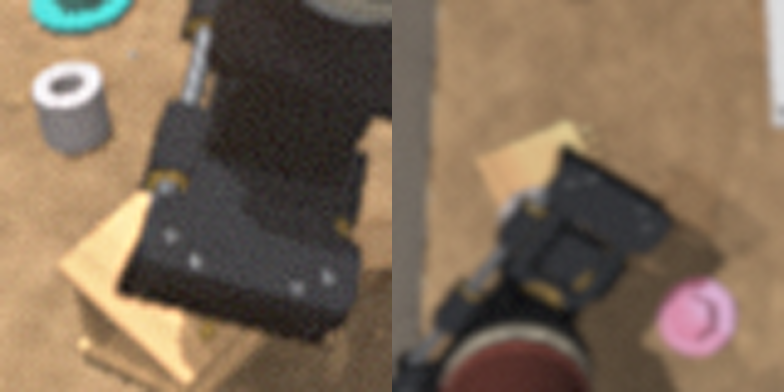

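Both views show the rest now empty: the nut is in the jaws. I'll set it on free bench at about (420, 30) to square and centre it.

```bash
python3 -m creep '-1 0 0 -30 0 0 0;-1 0 0 -30 0 0 0;-1 0 0 -30 0 0 0';python3 aim.py 420 30 100 0.94
```

```text
clock: 21.65
ee_pos: [394.4, 332.5, 111.3]
tool_rot: [0.013, 0.861, 0.438, 0.259]
contact_force: [0.1, -0.1, -2.0]
opening: 0.332
shift [-222.5  202.9  -40.3] turn [ 0.26  -0.455  0.   ] | t 21.6 pos [394.4 332.5 111.3] j [ 0.61 -0.29  2.34 -0.17  0.59  1.36] open 28.9 F [ 0.1 -0.1 -2. ]
```

```bash
python3 -m creep '-1 -30 27 -6 0.06 -0.1 0;-1 -60 54 -11 0.11 -0.2 0;-1 -95 86 -17 0.17 -0.3 0;-1 -125 114 -23 0.22 -0.4 0;-1 -155 140 -28 0.26 -0.455 0;-1 -190 172 -35 0.26 -0.455 0;-1 -222 203 -40 0.26 -0.455 0;-1 -222 203 -40 0.26 -0.455 0;-1 -222 203 -40 0.26 -0.455 0;-1 -222 203 -40 0.26 -0.455 0'; python3 aim.py 420 30 15 0.94
```

```text
clock: 22.65
ee_pos: [419.7, 30.7, 99.2]
tool_rot: [-0.0, 0.892, 0.453, -0.001]
contact_force: [-0.1, -0.4, -1.2]
opening: 0.335
shift [-0.3  0.7 84.2] turn [-0.001  0.002  0.   ] | t 22.6 pos [419.7  30.7  99.2] j [-0.11 -0.15  2.15 -0.    1.14  0.52] open 29.2 F [-0.1 -0.4 -1.2]
```

Run:
```python
from h import *
s=snap("scene"); c=proj(s,[420,30,100]); print(c); c=[int(v) for v in c]; save(s,"h.png",(c[0]-50,c[1]-40,c[0]+50,c[1]+60),6)
```

```text
[np.float64(272.3083748098508), np.float64(211.4046590300074)]
```

View pics/h.png

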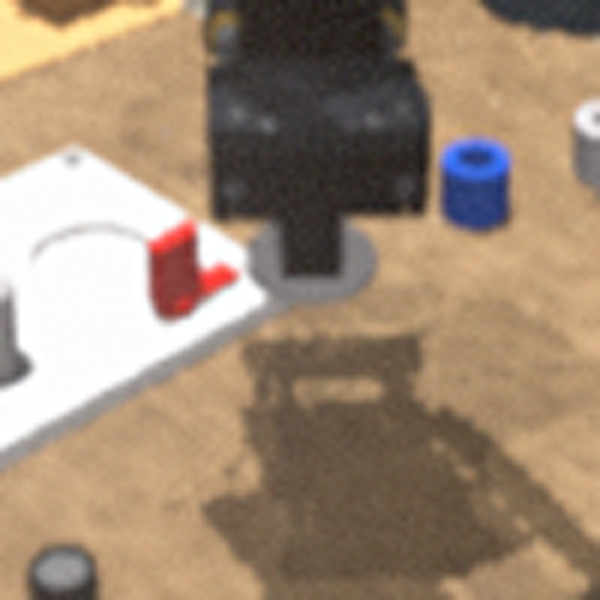

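The crop shows the nut held level with its flange centred under the fingers, and the button open with its bar pointing to carrier -y.

```bash
python3 -m creep '-1 0 0 40 0 0 0;-1 0 0 70 0 0 0;-1 0 0 84 0 0 0;-1 0 0 84 0 0 0;-1 0 0 86 0 0 0;-1 0 0 88 0 0 0;-1 0 0 88 0 0 0'; python3 -m creep '-1 0 0 1 0 0 0;-1 0 0 2 0 0 0;-1 0 0 2 0 0 0'
```

```text
clock: 23.4
ee_pos: [420.8, 30.2, 12.9]
tool_rot: [0.001, 0.891, 0.453, 0.0]
contact_force: [0.1, -0.3, -0.7]
opening: 0.333
clock: 23.7
ee_pos: [420.1, 29.9, 10.2]
tool_rot: [0.0, 0.892, 0.453, -0.001]
contact_force: [-0.2, -0.1, -1.0]
opening: 0.334
```

```bash
python3 -m creep '-1 0 0 1 0 0 0;-1 0 0 1 0 0 0;-1 0 0 1 0 0 0'; python3 -m creep '-1 0 0 1 0 0 0;-1 0 0 1 0 0 0;-1 0 0 1 0 0 0'
```

```text
clock: 24.0
ee_pos: [420.3, 29.8, 9.9]
tool_rot: [0.0, 0.892, 0.453, -0.001]
contact_force: [-4.3, -0.4, 9.2]
opening: 0.334
clock: 24.3
ee_pos: [420.3, 29.7, 9.8]
tool_rot: [0.0, 0.892, 0.453, -0.001]
contact_force: [-7.7, -0.3, 21.8]
opening: 0.331
```

```bash
python3 -m creep '0 0 0 -3 0 0 0;0 0 0 -3 0 0 0;0 0 0 -3 0 0 0.15;0 0 0 -3 0 0 0.3;0 0 0 -3 0 0 0.3;-1 0 0 -3 0 0 0.3;-1 0 0 -3 0 0 0.3;-1 0 0 -3 0 0 0.3;-1 0 0 -3 0 0 0.3;-1 0 0 -3 0 0 0.3;-1 0 0 -3 0 0 0.3' 10; python3 aim.py 420 30 11 0.64;  python3 -m creep '0 0 0 0 0 0 0;0 0 0 0 0 0 0;0 0 0 0 0 0 0;0 0 0 0 0 0 0.15;0 0 0 0 0 0 0.3;0 0 0 0 0 0 0.3;-1 0 0 0 0 0 0.3;-1 0 0 0 0 0 0.3;-1 0 0 0 0 0 0.3;-1 0 0 0 0 0 0.3;-1 0 0 0 0 0 0.3;-1 0 0 0 0 0 0.3'; python3 aim.py 420 30 11 0.34
```

```text
clock: 25.4
ee_pos: [419.9, 30.0, 11.0]
tool_rot: [0.0, 0.949, 0.315, -0.001]
contact_force: [0.1, -0.6, -1.6]
opening: 0.344
shift [ 0.1  0.1 -0. ] turn [0.    0.001 0.001] | t 25.4 pos [419.9  30.   11. ] j [-0.12  0.01  2.2  -0.    0.93  0.82] open 29.9 F [ 0.1 -0.6 -1.6]
clock: 26.6
ee_pos: [420.0, 30.0, 11.1]
tool_rot: [0.001, 0.986, 0.169, -0.001]
contact_force: [-0.7, -0.5, -1.1]
opening: 0.341
shift [ 0.  -0.   0.1] turn [0.001 0.001 0.001] | t 26.6 pos [420.   30.   11.1] j [-0.12  0.01  2.2  -0.    0.93  1.12] open 29.7 F [-0.7 -0.5 -1.1]
```

```bash
python3 -m creep '0 0 0 0 0 0 0;0 0 0 0 0 0 0;0 0 0 0 0 0 0;0 0 0 0 0 0 0.15;0 0 0 0 0 0 0.3;0 0 0 0 0 0 0.3;-1 0 0 0 0 0 0.3;-1 0 0 0 0 0 0.3;-1 0 0 0 0 0 0.3;-1 0 0 0 0 0 0.3;-1 0 0 0 0 0 0.3;-1 0 0 0 0 0 0.3'; python3 aim.py 420 30 11 0.04;  python3 -m creep '0 0 0 0 0 0 0;0 0 0 0 0 0 0;0 0 0 0 0 0 0;0 0 0 0 0 0 0.15;0 0 0 0 0 0 0.3;0 0 0 0 0 0 0.3;-1 0 0 0 0 0 0.3;-1 0 0 0 0 0 0.3;-1 0 0 0 0 0 0.3;-1 0 0 0 0 0 0.3;-1 0 0 0 0 0 0.3;-1 0 0 0 0 0 0.3'; python3 aim.py 420 30 11 -0.26
```

```text
clock: 27.8
ee_pos: [420.0, 30.0, 11.0]
tool_rot: [0.001, 1.0, 0.02, -0.0]
contact_force: [0.8, -0.1, 0.2]
opening: 0.34
shift [ 0. -0.  0.] turn [0.001 0.001 0.001] | t 27.8 pos [420.  30.  11.] j [-0.12  0.01  2.2  -0.    0.93  1.42] open 29.6 F [ 0.8 -0.1  0.2]
clock: 29.0
ee_pos: [420.0, 30.0, 11.0]
tool_rot: [0.001, 0.992, -0.129, -0.0]
contact_force: [-0.1, -1.0, 0.6]
opening: 0.339
shift [ 0. -0.  0.] turn [0.001 0.001 0.001] | t 29.0 pos [420.  30.  11.] j [-0.12  0.01  2.2  -0.    0.93  1.72] open 29.5 F [-0.1 -1.   0.6]
```

The width reads 29.5–30 mm at every yaw, so the hexagon grips like a cylinder. After several squeezes it is centred at (420, 30), so I'll grip it firmly and carry it to the pocket.

```bash
python3 -m creep '-1 0 0 0 0 0 0;-1 0 0 0 0 0 0;-1 0 0 0 0 0 0;-1 0 0 -25 0 0 0;-1 0 0 -60 0 0 0;-1 0 0 -60 0 0 0' 25;  python3 aim.py 569.2 30.9 30 -0.26
```

```text
clock: 29.6
ee_pos: [423.6, 29.7, 75.1]
tool_rot: [0.001, 0.992, -0.13, 0.004]
contact_force: [1.7, -0.2, -0.8]
opening: 0.332
shift [140.1 -38.6  46.1] turn [ 0.    -0.007  0.   ] | t 29.6 pos [423.6  29.7  75.1] j [-0.12 -0.11  2.17 -0.    1.08  1.72] open 28.9 F [ 1.7 -0.2 -0.8]
```

```bash
python3 -m creep '-1 46 -13 0 0 0 0;-1 92 -26 0 0 0 0;-1 144 -39 0 0 0 0;-1 144 -39 0 0 0 0;-1 144 -39 0 0 0 0;-1 144 -39 20 0 0 0;-1 144 -39 40 0 0 0;-1 144 -39 40 0 0 0;-1 144 -39 40 0 0 0;-1 144 -39 40 0 0 0';  python3 aim.py 569.2 30.9 25 -0.26
```

```text
clock: 30.6
ee_pos: [569.5, 30.7, 32.2]
tool_rot: [0.001, 0.992, -0.13, 0.0]
contact_force: [-0.0, 0.3, 0.1]
opening: 0.333
shift [-0.4 -0.1  7.2] turn [ 0.001 -0.001  0.   ] | t 30.6 pos [569.5  30.7  32.2] j [-0.08  0.3   1.81 -0.    1.02  1.75] open 29.0 F [-0.   0.3  0.1]
```

```bash
python3 -m creep '-1 -0.4 0 4 0 0 0;-1 -0.4 0 7 0 0 0;-1 -0.4 0 9 0 0 0;-1 -0.4 0 11 0 0 0;-1 -0.4 0 11 0 0 0'; python3 -m creep '-1 0 0 2 0 0 0;-1 0 0 3 0 0 0;-1 0 0 3 0 0 0'; python3 aim.py 569.2 30.9 17 -0.26
```

```text
clock: 31.1
ee_pos: [568.5, 30.8, 19.5]
tool_rot: [0.001, 0.992, -0.13, -0.001]
contact_force: [0.1, 0.3, -0.8]
opening: 0.331
clock: 31.4
ee_pos: [568.9, 30.8, 17.1]
tool_rot: [0.001, 0.992, -0.13, -0.0]
contact_force: [-0.8, -0.7, 1.1]
opening: 0.334
shift [ 0.3 -0.2  0.1] turn [0.001 0.001 0.   ] | t 31.4 pos [568.9  30.8  17.1] j [-0.08  0.33  1.82 -0.    1.    1.75] open 29.1 F [-0.8 -0.7  1.1]
```

```bash
python3 -m creep '-1 0 0 1 0 0 0;-0.1 0 0 1 0 0 0;-0.1 0 0 1 0 0 0;-0.1 0 0 1 0 0 0;-0.1 0 0 -30 0 0 0;-0.1 0 0 -70 0 0 0;-0.1 0 0 -70 0 0 -0.15;-0.1 0 0 -70 0 0 -0.3;-0.1 0 0 -70 0 0 -0.45;-0.1 0 0 -70 0 0 -0.6;-0.1 0 0 -70 0 0 -0.75;-0.1 0 0 -70 0 0 -0.9'; python3 aim.py 515.4 26.4 80 1.656
```

```text
clock: 32.6
ee_pos: [568.8, 30.9, 86.7]
tool_rot: [0.0, 0.948, 0.318, -0.001]
contact_force: [-0.5, 0.7, 0.5]
opening: 0.456
shift [-45.3 -28.6   6.7] turn [-0.     0.002 -1.01 ] | t 32.6 pos [568.8  30.9  86.7] j [-0.08  0.23  1.79 -0.    1.13  0.84] open 39.6 F [-0.5  0.7  0.5]
```

```bash
python3 -m creep '-0.1 -20 -14 7 0 0 -0.15;-0.1 -45 -28.5 7 0 0 -0.3;-0.1 -45 -28.5 7 0 0 -0.45;-0.1 -45 -28.5 7 0 0 -0.6;-0.1 -45 -28.5 7 0 0 -0.75;-0.1 -45 -28.5 7 0 0 -0.9;-0.1 -45 -28.5 7 0 0 -1.01;-0.1 -45 -28.5 7 0 0 -1.01;-0.1 -45 -28.5 7 0 0 -1.01;-0.1 -45 -28.5 7 0 0 -1.01'; python3 aim.py 515.4 26.4 24 1.656;  python3 - <<'E'
from h import *
s=snap("scene"); save(s,"p.png",(195,150,285,240),6)
for r in place_of("flange_nut","scene")[:6]: print(r["score"],ray(s,r["centre"],6).round(1))
E
```

```text
clock: 33.6
ee_pos: [515.7, 26.8, 79.9]
tool_rot: [0.0, 0.679, 0.734, -0.001]
contact_force: [0.2, 0.7, 0.1]
opening: 0.45
shift [-0.3 -0.3 55.9] turn [-0.001  0.001 -0.008] | t 33.6 pos [515.7  26.8  79.9] j [-0.1   0.12  1.93 -0.    1.1  -0.18] open 39.1 F [0.2 0.7 0.1]
0.63 [346.9 246.1   6. ]
0.59 [561.4  33.4   6. ]
0.52 [746.8 175.2   6. ]
```

View pics/p.png

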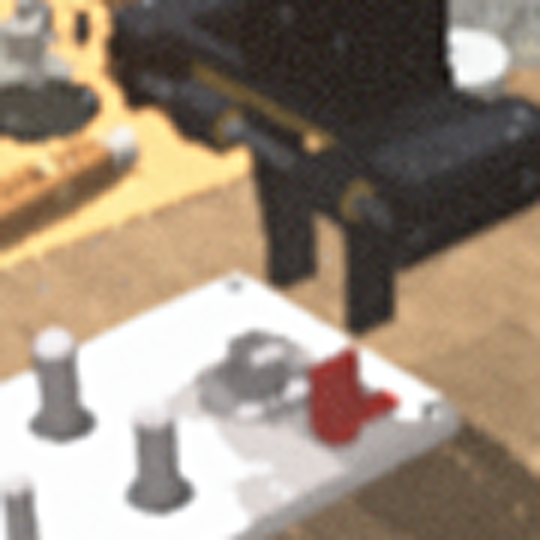

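The nut sits flat in the pocket near (250,375), with the button open and the jaws above its tab.

```bash
python3 -m creep '-0.1 0 0 30 0 0 0;-0.1 0 0 56 0 0 0;-0.1 0 0 56 0 0 0;-0.1 0 0 56 0 0 0;-1 0 0 56 0 0 0;-1 0 0 56 0 0 0;-1 0 0 56 0 0 0;-1 0 0 56 0 0 0;-1 0 0 56 0 0 0;-1 0 0 56 0 0 0' 10; python3 aim.py 515.4 26.4 24 1.656;  python3 -m creep '-1 0 0 0 0 0 -0.15;-1 0 0 0 0 0 -0.3;-1 0 0 0 0 0 -0.45;-1 0 0 0 0 0 -0.6;-1 0 0 0 0 0 -0.75;-1 0 0 0 0 0 -0.9;-1 0 0 0 0 0 -1.05;-1 0 0 0 0 0 -1.2;-1 0 0 0 0 0 -1.35;-1 0 0 0 0 0 -1.5;-1 0 0 0 0 0 -1.54;-1 0 0 0 0 0 -1.54'; python3 aim.py 515.4 26.4 24 3.206
```

```text
clock: 34.7
ee_pos: [515.5, 26.8, 24.4]
tool_rot: [-0.0, 0.678, 0.735, -0.001]
contact_force: [-2.9, -0.1, 6.4]
opening: 0.115
shift [-0.4 -0.2  0.4] turn [-0.001  0.001 -0.006] | t 34.7 pos [515.5  26.8  24.4] j [-0.1   0.2   1.95 -0.    0.98 -0.18] open 10.0 F [-2.9 -0.1  6.4]
clock: 35.9
ee_pos: [515.3, 26.5, 24.4]
tool_rot: [-0.001, -0.025, 1.0, -0.001]
contact_force: [-5.1, -1.0, 7.4]
opening: 0.116
shift [-0.1 -0.1  0.4] turn [-0.002 -0.002 -0.014] | t 35.9 pos [515.3  26.5  24.4] j [-0.1   0.2   1.95 -0.    0.99 -1.72] open 10.1 F [-5.1 -1.   7.4]
```

```bash
python3 -m creep '-0.3 0 0 0 0 0 0;-0.3 0 0 0 0 0 0;-0.3 0 0 0 0 0 0;0.38 0 0 -40 0 0 0;0.38 0 0 -76 0 0 0;0.38 0 0 -76 0 0 0;0.38 0 0 -76 0 0 0'; python3 aim.py 410 -191 100 3.19;  cat > sl.py <<'E'
from h import *
for n in("top","scene"):
    s=snap(n)
    for q in("brass_sleeve_1","steel_sleeve_1"):
        print(n,q,[(round(r["score"],2),ray(s,r["centre"],15).round(0)[:2].tolist()) for r in place_of(q,n)[:6] if r["score"]>.25])
E
python3 sl.py
```

```text
clock: 36.6
ee_pos: [516.6, 26.8, 100.9]
tool_rot: [0.001, -0.024, 1.0, -0.001]
contact_force: [0.1, -0.1, -0.7]
opening: 0.621
shift [ 117.1 -212.4    1. ] turn [-0.002  0.002  0.   ] | t 36.6 pos [516.6  26.8 100.9] j [-0.1   0.09  1.92 -0.    1.14 -1.72] open 54.0 F [ 0.1 -0.1 -0.7]
top brass_sleeve_1 [(0.56, [408.0, -183.0]), (0.53, [420.0, -355.0])]
top steel_sleeve_1 [(0.55, [579.0, 338.0]), (0.54, [498.0, -201.0]), (0.42, [509.0, -131.0])]
scene brass_sleeve_1 [(0.73, [393.0, 171.0])]
scene steel_sleeve_1 [(0.81, [588.0, 348.0]), (0.66, [502.0, -125.0]), (0.44, [488.0, -192.0])]
```

```bash
python3 -m creep '0.5 24 -43 0 0 0 0;0.5 48 -86 0 0 0 0;0.5 72 -130 0 0 0 0;0.5 95 -172 0 0 0 0;0.5 116 -212 0 0 0 0;0.5 116 -212 0 0 0 0;0.5 116 -212 0 0 0 0;0.5 116 -212 45 0 0 0;0.5 116 -212 80 0 0 0;0.5 116 -212 94 0 0 0;0.5 116 -212 94 0 0 0'; python3 aim.py 410 -190 5 3.19; python3 -m creep '-1 0 0 0 0 0 0;-1 0 0 0 0 0 0;-1 0 0 0 0 0 0;-1 0 0 0 0 0 0;-1 0 0 0 0 0 0;-1 0 0 0 0 0 0' 5;  python3 aim.py 410 -190 5 3.19
```

```text
clock: 38.0
ee_pos: [408.3, -187.5, 3.4]
tool_rot: [-0.003, -0.025, 1.0, 0.001]
contact_force: [0.0, -1.8, 1.0]
opening: 0.748
shift [-1.6 -2.6 -1.6] turn [ 0.003 -0.006  0.002] | t 38.0 pos [ 408.3 -187.5    3.4] j [-0.61  0.1   2.12 -0.    0.92 -2.23] open 65.1 F [ 0.  -1.8  1. ]
clock: 38.6
ee_pos: [410.8, -191.0, 7.2]
tool_rot: [0.0, -0.024, 1.0, -0.001]
contact_force: [0.0, 1.7, 5.5]
opening: 0.448
shift [0.8 1.  2.2] turn [-0.002  0.001 -0.   ] | t 38.6 pos [ 410.8 -191.     7.2] j [-0.61  0.1   2.12 -0.    0.92 -2.23] open 38.9 F [0.  1.7 5.5]
```

```bash
python3 -m creep '0.4 0 0 0 0 0 0;0.4 0 0 0 0 0 0;0.4 0 0 0 0 0 0.15;0.4 0 0 0 0 0 0.3;0.4 0 0 0 0 0 0.45;0.4 0 0 0 0 0 0.6;0.4 0 0 0 0 0 0.75;0.4 0 0 0 0 0 0.9;0.4 0 0 0 0 0 1.05;0.4 0 0 0 0 0 1.2;0.4 0 0 0 0 0 1.35;0.4 0 0 0 0 0 1.5'; python3 -m creep '0.4 0 0 0 0 0 0.03;0.4 0 0 0 0 0 0.03;-1 0 0 0 0 0 0.03;-1 0 0 0 0 0 0.03;-1 0 0 0 0 0 0.03;-1 0 0 0 0 0 0.03;-1 0 0 0 0 0 0.03;-1 0 0 0 0 0 0.03;-1 0 0 0 0 0 0.03;-1 0 0 0 0 0 0.03' 15;  python3 aim.py 410 -190 5 1.656
```

```text
clock: 39.8
ee_pos: [409.7, -190.6, 6.0]
tool_rot: [-0.0, 0.666, 0.746, -0.001]
contact_force: [0.2, -0.8, -0.3]
opening: 0.701
clock: 40.8
ee_pos: [410.1, -190.6, 6.3]
tool_rot: [0.0, 0.675, 0.738, -0.001]
contact_force: [-0.6, -0.1, -1.0]
opening: 0.44
shift [ 0.6 -0.   1.3] turn [-0.001  0.001  0.004] | t 40.8 pos [ 410.1 -190.6    6.3] j [-0.61  0.1   2.12 -0.    0.92 -0.7 ] open 38.3 F [-0.6 -0.1 -1. ]
```

```bash
python3 -m creep '-1 0 0 -50 0 0 0;-1 0 0 -95 0 0 0;-1 40 30 -95 0 0 0;-1 80 60 -95 0 0 0;-1 120 90 -95 0 0 0;-1 160 120 -95 0 0 0;-1 200 150 -95 0 0 0;-1 240 180 -95 0 0 0;-1 286 212 -95 0 0 0;-1 286 212 -95 0 0 0;-1 286 212 -95 0 0 0;-1 286 212 -95 0 0 0' 20;  python3 aim.py 596.2 113.5 72 1.656
```

```text
clock: 42.0
ee_pos: [595.0, 112.5, 100.2]
tool_rot: [-0.0, 0.675, 0.738, -0.002]
contact_force: [0.2, 0.0, -0.5]
opening: 0.44
shift [ 0.9  1.4 28.2] turn [-0.003  0.002  0.004] | t 42.0 pos [595.  112.5 100.2] j [ 0.06  0.29  1.68 -0.    1.17 -0.03] open 38.2 F [ 0.2  0.  -0.5]
```

Now go to just above the shaft and settle before descending.

```bash
python3 -m creep '-1 0.9 1.3 20 0 0 0;-1 0.9 1.3 28 0 0 0;-1 0.9 1.3 28 0 0 0;-1 0.9 1.3 28 0 0 0';  python3 aim.py 596.2 113.5 60 1.656; python3 -m creep '-1 0 0 4 0 0 0;-1 0 0 8 0 0 0;-1 0 0 12 0 0 0;-1 0 0 14 0 0 0;-1 0 0 14 0 0 0';  python3 aim.py 596.2 113.5 40 1.656
```

```text
clock: 42.4
ee_pos: [596.7, 113.3, 72.9]
tool_rot: [-0.0, 0.675, 0.738, -0.001]
contact_force: [0.2, -0.6, -0.2]
opening: 0.434
shift [ 0.2 -0.5 12.9] turn [-0.001  0.001  0.003] | t 42.4 pos [596.7 113.3  72.9] j [ 0.06  0.33  1.69 -0.    1.12 -0.03] open 37.8 F [ 0.2 -0.6 -0.2]
clock: 42.9
ee_pos: [596.6, 114.3, 58.2]
tool_rot: [-0.0, 0.675, 0.738, -0.001]
contact_force: [-0.6, -0.1, -0.6]
opening: 0.438
shift [-0.7 -0.4 18.2] turn [-0.002  0.001  0.004] | t 42.9 pos [596.6 114.3  58.2] j [ 0.06  0.35  1.7  -0.    1.1  -0.03] open 38.1 F [-0.6 -0.1 -0.6]
```

```bash
python3 -m creep '-1 -0.5 -0.3 6 0 0 0;-1 -0.5 -0.3 12 0 0 0;-1 -0.5 -0.3 18 0 0 0;-1 -0.5 -0.3 24 0 0 0;-1 -0.5 -0.3 30 0 0 0;-1 -0.5 -0.3 36 0 0 0;-1 -0.5 -0.3 39 0 0 0;-1 -0.5 -0.3 39 0 0 0';  python3 aim.py 596.2 113.5 18.3 1.656
```

```text
clock: 43.7
ee_pos: [596.2, 113.6, 19.0]
tool_rot: [-0.0, 0.675, 0.738, -0.001]
contact_force: [0.6, 0.6, -0.7]
opening: 0.435
shift [-0.1  0.   0.7] turn [-0.002  0.001  0.004] | t 43.7 pos [596.2 113.6  19. ] j [ 0.06  0.4   1.71 -0.    1.03 -0.03] open 37.9 F [ 0.6  0.6 -0.7]
```

```bash
python3 -m creep '0.1 0 0 0 0 0 0;0.1 0 0 0 0 0 0;0.1 0 0 0 0 0 0;0.1 0 0 -40 0 0 0;0.1 0 0 -85 0 0 0;0.5 0 0 -85 0 0 0;0.5 0 0 -85 0 0 0'; python3 aim.py 419.5 -353 100 1.656; python3 sl.py
```

```text
clock: 44.4
ee_pos: [598.3, 113.9, 107.0]
tool_rot: [0.002, 0.675, 0.738, 0.001]
contact_force: [-0.0, -0.2, 0.2]
opening: 0.654
shift [-449.  -219.8    6.9] turn [0.003 0.001 0.004] | t 44.4 pos [598.3 113.9 107. ] j [ 0.06  0.29  1.67 -0.    1.18 -0.03] open 56.9 F [-0.  -0.2  0.2]
top brass_sleeve_1 [(0.63, [420.0, -353.0]), (0.26, [579.0, 115.0])]
top steel_sleeve_1 [(0.73, [520.0, 170.0]), (0.55, [497.0, -207.0]), (0.47, [585.0, 341.0]), (0.47, [515.0, -129.0])]
scene brass_sleeve_1 [(0.72, [627.0, 94.0])]
scene steel_sleeve_1 [(0.69, [509.0, -132.0]), (0.51, [491.0, -197.0]), (0.49, [587.0, 340.0])]
```

```bash
python3 -m creep '0.5 -45 -21 0 0 0 0;0.5 -90 -43 0 0 0 0;0.5 -135 -65 0 0 0 0;0.5 -180 -86 0 0 0 0;0.5 -225 -108 0 0 0 0;0.5 -270 -130 0 0 0 0;0.5 -315 -151 0 0 0 0;0.5 -360 -173 0 0 0 0;0.5 -405 -194 0 0 0 0;0.5 -450 -216 0 0 0 0;0.5 -450 -216 0 0 0 0;0.5 -450 -216 0 0 0 0'; python3 -m creep '0.5 0 0 0 0 0 0'; python3 aim.py 419.5 -353 6 1.656
```

```text
clock: 45.9
ee_pos: [420.8, -354.4, 104.7]
tool_rot: [-0.001, 0.676, 0.737, -0.001]
contact_force: [0.0, 0.7, -0.6]
opening: 0.749
clock: 46.0
ee_pos: [421.7, -352.6, 104.7]
tool_rot: [-0.001, 0.675, 0.738, -0.0]
contact_force: [0.1, 1.1, -1.1]
opening: 0.749
shift [-0.3 -2.1 98.7] turn [-0.002 -0.     0.004] | t 46.0 pos [ 421.7 -352.6  104.7] j [-0.84  0.16  1.83 -0.    1.15 -0.93] open 65.2 F [ 0.1  1.1 -1.1]
```

```bash
python3 -m creep '0.5 0 -2 45 0 0 0;0.5 0 -2 85 0 0 0;0.5 0 -2 98 0 0 0;0.5 0 -2 98 0 0 0;-1 0 -2 98 0 0 0;-1 0 -2 98 0 0 0;-1 0 -2 98 0 0 0;-1 0 -2 98 0 0 0;-1 0 -2 98 0 0 0;-1 0 -2 98 0 0 0;-1 0 -2 98 0 0 0' 5;python3 aim.py 419.5 -353 6 1.656; python3 -m creep '0.4 0 0 0 0 0 0;0.4 0 0 0 0 0 0;0.4 0 0 0 0 0 0.15;0.4 0 0 0 0 0 0.3;0.4 0 0 0 0 0 0.45;0.4 0 0 0 0 0 0.6;0.4 0 0 0 0 0 0.75;0.4 0 0 0 0 0 0.9;0.4 0 0 0 0 0 1.05;0.4 0 0 0 0 0 1.2;0.4 0 0 0 0 0 1.35;0.4 0 0 0 0 0 1.5'; python3 -m creep '0.4 0 0 0 0 0 0.07;0.4 0 0 0 0 0 0.07;-1 0 0 0 0 0 0.07;-1 0 0 0 0 0 0.07;-1 0 0 0 0 0 0.07;-1 0 0 0 0 0 0.07;-1 0 0 0 0 0 0.07;-1 0 0 0 0 0 0.07;-1 0 0 0 0 0 0.07;-1 0 0 0 0 0 0.07' 15;  python3 aim.py 419.5 -353 6 0.085
```

```text
clock: 47.1
ee_pos: [420.6, -354.9, 8.8]
tool_rot: [0.001, 0.675, 0.738, -0.001]
contact_force: [-0.5, 0.6, 6.4]
opening: 0.443
shift [ 2.  -0.9  2.8] turn [0.001 0.003 0.004] | t 47.1 pos [ 420.6 -354.9    8.8] j [-0.84  0.3   1.87 -0.    0.97 -0.93] open 38.6 F [-0.5  0.6  6.4]
clock: 48.3
ee_pos: [419.2, -353.6, 7.0]
tool_rot: [0.0, 0.997, 0.077, -0.001]
contact_force: [-1.0, 0.1, 0.6]
opening: 0.701
clock: 49.3
ee_pos: [419.7, -354.0, 7.5]
tool_rot: [0.001, 0.999, 0.045, -0.0]
contact_force: [-0.1, -0.1, 0.2]
opening: 0.439
shift [-0.1 -1.   1.5] turn [0.001 0.001 0.005] | t 49.3 pos [ 419.7 -354.     7.5] j [-0.84  0.3   1.87 -0.    0.97  0.64] open 38.2 F [-0.1 -0.1  0.2]
```

```bash
python3 -m creep '-1 0 0 -50 0 0 0;-1 0 0 -95 0 0 0;-1 15 -45 -95 0 0 0;-1 30 -90 -95 0 0 0;-1 45 -135 -95 0 0 0;-1 60 -180 -95 0 0 0;-1 75 -225 -95 0 0 0;-1 90 -270 -95 0 0 0;-1 105 -315 -95 0 0 0;-1 120 -360 -95 0 0 0;-1 135 -405 -95 0 0 0;-1 150 -450 -95 0 0 0' 20; python3 -m creep '-1 0 0 0 0 0 0;-1 0 0 0 0 0 0;-1 0 0 0 0 0 0;-1 0 0 0 0 0 0'; python3 aim.py 528.5 107.7 74 0.085
```

```text
clock: 50.5
ee_pos: [528.8, 109.8, 102.0]
tool_rot: [0.001, 0.999, 0.045, -0.0]
contact_force: [0.9, -0.4, 0.4]
opening: 0.441
clock: 50.9
ee_pos: [528.4, 106.4, 101.7]
tool_rot: [0.001, 0.999, 0.044, -0.001]
contact_force: [-0.8, -0.6, -0.6]
opening: 0.438
shift [ 0.2 -1.4 27.7] turn [0.001 0.001 0.003] | t 50.9 pos [528.4 106.4 101.7] j [ 0.05  0.14  1.86 -0.    1.15  1.54] open 38.1 F [-0.8 -0.6 -0.6]
```

```bash
python3 -m creep '-1 0 -1.3 20 0 0 0;-1 0 -1.3 28 0 0 0;-1 0 -1.3 28 0 0 0;-1 0 -1.3 28 0 0 0';  python3 aim.py 528.5 107.7 60 0.085; python3 -m creep '-1 0 0 4 0 0 0;-1 0 0 8 0 0 0;-1 0 0 12 0 0 0;-1 0 0 14 0 0 0;-1 0 0 14 0 0 0;-1 0 0 14 0 0 0';  python3 aim.py 528.5 107.7 19.5 0.085
```

```text
clock: 51.3
ee_pos: [528.5, 108.4, 73.9]
tool_rot: [0.001, 0.999, 0.045, -0.001]
contact_force: [0.3, 0.9, -0.1]
opening: 0.438
shift [-0.   0.7 13.9] turn [0.001 0.001 0.004] | t 51.3 pos [528.5 108.4  73.9] j [ 0.06  0.18  1.87 -0.    1.09  1.54] open 38.1 F [ 0.3  0.9 -0.1]
clock: 51.9
ee_pos: [528.5, 109.1, 59.8]
tool_rot: [0.001, 0.999, 0.045, -0.001]
contact_force: [-0.3, 0.7, -0.2]
opening: 0.434
shift [-0.1  1.3 40.3] turn [0.001 0.001 0.005] | t 51.9 pos [528.5 109.1  59.8] j [ 0.06  0.2   1.88 -0.    1.06  1.54] open 37.8 F [-0.3  0.7 -0.2]
```

```bash
python3 -m creep '-1 0 0.8 6 0 0 0;-1 0 0.8 12 0 0 0;-1 0 0.8 18 0 0 0;-1 0 0.8 24 0 0 0;-1 0 0.8 30 0 0 0;-1 0 0.8 36 0 0 0;-1 0 0.8 39.5 0 0 0;-1 0 0.8 39.5 0 0 0';  python3 aim.py 528.5 107.7 19.5 0.085
```

```text
clock: 52.7
ee_pos: [528.4, 108.1, 19.9]
tool_rot: [0.001, 0.999, 0.045, -0.001]
contact_force: [-0.9, 0.2, -0.0]
opening: 0.436
shift [0.  0.4 0.4] turn [0.001 0.001 0.005] | t 52.7 pos [528.4 108.1  19.9] j [ 0.06  0.26  1.89 -0.    0.99  1.54] open 37.9 F [-0.9  0.2 -0. ]
```

```bash
python3 -m creep '0.1 0 0 0 0 0 0;0.1 0 0 0 0 0 0;0.1 0 0 0 0 0 0;0.1 0 0 -40 0 0 0;0.1 0 0 -80 0 0 0;0.5 0 0 -80 0 0 0;0.5 0 0 -80 0 0 0;0.5 0 0 -80 0 0 0'
python3 - <<'E'
from h import *
T=snap("top");print(ray(T,(157.9,193.5),30),ray(T,(317.6,222.9),30))
S=snap("scene");print(ray(S,(90+90/2.6,150+265/2.6),30))
p=T["pixels"];g=cv2.cvtColor(p,cv2.COLOR_RGB2GRAY);
save(T,"t2.png",(145,150,345,260),3.9)
E
python3 aim.py 593 344 100 0.085
```

```text
clock: 53.5
ee_pos: [527.8, 108.2, 99.4]
tool_rot: [0.001, 0.999, 0.045, -0.001]
contact_force: [0.1, 0.7, -0.6]
opening: 0.714
[582.26727606 333.92252555  30.        ] [ 486.6157855  -204.28273364   30.        ]
[583.04566261 333.16138661  30.        ]
shift [  86.6 -228.9   -1.8] turn [0.001 0.004 0.005] | t 53.6 pos [527.4 108.2  98.7] j [ 0.06  0.14  1.86 -0.    1.14  1.54] open 64.2 F [ 0.5 -0.1 -0.5]
```

View pics/t2.png

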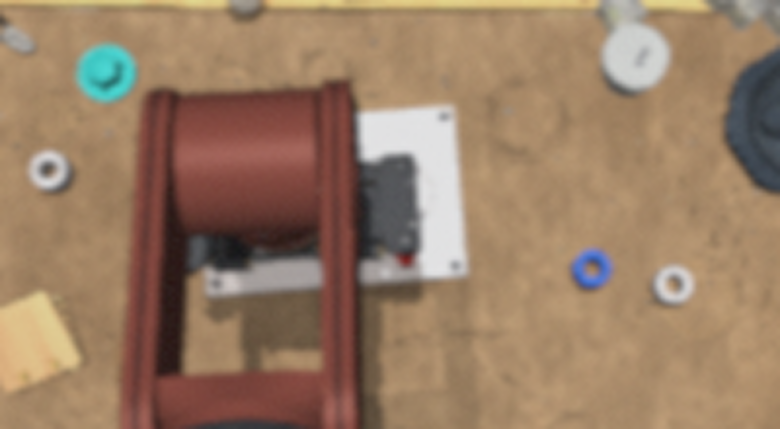

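The left steel ring is at (49,171) in this crop. Both cameras put it at (582.5, 333.5). The right one is at (673,285), i.e. (487, -204), with the blue decoy separate.

```bash
python3 -m creep '0.5 15 -45 0 0 0 0;0.5 30 -90 0 0 0 0;0.5 45 -135 0 0 0 0;0.5 60 -180 0 0 0 0;0.5 73.5 -220 0 0 0 0;0.5 73.5 -220 0 0 0 0;0.5 73.5 -220 0 0 0 0;0.5 73.5 -220 40 0 0 0;0.5 73.5 -220 75 0 0 0;0.5 73.5 -220 92 0 0 0;0.5 73.5 -220 92 0 0 0'; python3 aim.py 582.5 333.5 6 0.085;  python3 -m creep '-1 0 0 0 0 0 0;-1 0 0 0 0 0 0;-1 0 0 0 0 0 0;-1 0 0 0 0 0 0;-1 0 0 0 0 0 0;-1 0 0 0 0 0 0;-1 0 0 0 0 0 0' 5;  python3 aim.py 582.5 333.5 6 0.085
```

```text
clock: 54.7
ee_pos: [579.0, 331.4, 4.0]
tool_rot: [0.002, 0.999, 0.044, -0.004]
contact_force: [0.2, -0.0, -0.0]
opening: 0.751
shift [ 3.7 -1.8 -2. ] turn [0.004 0.008 0.004] | t 54.7 pos [579.  331.4   4. ] j [ 0.4   0.55  1.54 -0.    1.06  1.88] open 65.3 F [ 0.2 -0.  -0. ]
clock: 55.4
ee_pos: [582.4, 334.2, 8.8]
tool_rot: [0.0, 0.999, 0.045, 0.0]
contact_force: [-0.5, -0.2, 4.0]
opening: 0.355
shift [0.  0.7 2.8] turn [ 0.001 -0.     0.005] | t 55.4 pos [582.4 334.2   8.8] j [ 0.4   0.55  1.53 -0.    1.06  1.88] open 30.9 F [-0.5 -0.2  4. ]
```

```bash
python3 -m creep '0.5 0 0 0 0 0 0;0.5 0 0 0 0 0 0;0.5 0 0 0 0 0 0;0.5 8 0 0 0 0 0;0.5 8 0 0 0 0 0;-1 8 0 0 0 0 0;-1 8 0 0 0 0 0;-1 8 0 0 0 0 0;-1 8 0 0 0 0 0;-1 8 0 0 0 0 0;-1 8 0 0 0 0 0;-1 8 0 0 0 0 0' 5;  python3 aim.py 582.5 333.5 6 0.085
```

```text
clock: 56.6
ee_pos: [589.9, 334.6, 8.0]
tool_rot: [0.001, 0.999, 0.045, -0.0]
contact_force: [0.3, -0.2, 0.8]
opening: 0.354
shift [-7.4  0.4  2. ] turn [0.001 0.001 0.005] | t 56.6 pos [589.9 334.6   8. ] j [ 0.4   0.56  1.51 -0.    1.07  1.88] open 30.8 F [ 0.3 -0.2  0.8]
```

```bash
python3 -m creep '0.5 0 0 0 0 0 0;0.5 0 0 0 0 0 0;0.5 0 0 0 0 0 0;0.5 -4 0 0 0 0 -0.15;0.5 -4 0 0 0 0 -0.3;0.5 -4 0 0 0 0 -0.45;0.5 -4 0 0 0 0 -0.6;0.5 -4 0 0 0 0 -0.75;0.5 -4 0 0 0 0 -0.9;0.5 -4 0 0 0 0 -1.05;0.5 -4 0 0 0 0 -1.2;0.5 -4 0 0 0 0 -1.35'; python3 -m creep '0.5 0 0 0 0 0 -0.15;0.5 0 0 0 0 0 -0.22;0.5 0 0 0 0 0 -0.22;-1 0 0 0 0 0 -0.22;-1 0 0 0 0 0 -0.22;-1 0 0 0 0 0 -0.22;-1 0 0 0 0 0 -0.22;-1 0 0 0 0 0 -0.22;-1 0 0 0 0 0 -0.22;-1 0 0 0 0 0 -0.22;-1 0 0 0 0 0 -0.22' 5;  python3 aim.py 585 334 6 1.656
```

```text
clock: 57.8
ee_pos: [585.9, 334.2, 8.0]
tool_rot: [0.0, 0.75, 0.662, -0.001]
contact_force: [-0.1, 0.2, -0.8]
opening: 0.752
clock: 58.9
ee_pos: [585.9, 334.3, 8.0]
tool_rot: [0.0, 0.675, 0.738, -0.001]
contact_force: [0.1, -0.3, 0.2]
opening: 0.352
shift [-0.2 -0.9  2. ] turn [-0.001  0.001  0.004] | t 58.9 pos [585.9 334.3   8. ] j [ 0.4   0.55  1.52 -0.    1.07  0.31] open 30.7 F [ 0.1 -0.3  0.2]
```

```bash
python3 -m creep '-1 0 0 0 0 0 0;-1 0 0 0 0 0 0;-1 0 0 -50 0 0 0;-1 0 0 -95 0 0 0;-1 -45 -3 -95 0 0 0;-1 -90 -5 -95 0 0 0;-1 -153 -8.5 -95 0 0 0;-1 -153 -8.5 -95 0 0 0;-1 -153 -8.5 -95 0 0 0;-1 -153 -8.5 -95 0 0 0;-1 -153 -8.5 -95 0 0 0;-1 -153 -8.5 -95 0 0 0' 15; python3 aim.py 590.4 181.3 75 1.656
python3 - <<'E'
from h import *
s=snap("scene"); c=[int(v) for v in proj(s,[590,181,95])]; save(s,"v.png",(c[0]-40,c[1]-30,c[0]+60,c[1]+70),5)
E
```

```text
clock: 60.1
ee_pos: [591.0, 182.8, 103.1]
tool_rot: [-0.0, 0.674, 0.739, -0.001]
contact_force: [0.2, -0.4, -0.1]
opening: 0.352
shift [-1.4 -0.7 28.1] turn [-0.001  0.001  0.006] | t 60.1 pos [591.  182.8 103.1] j [ 0.17  0.31  1.65 -0.    1.18  0.08] open 30.7 F [ 0.2 -0.4 -0.1]
```

View pics/v.png

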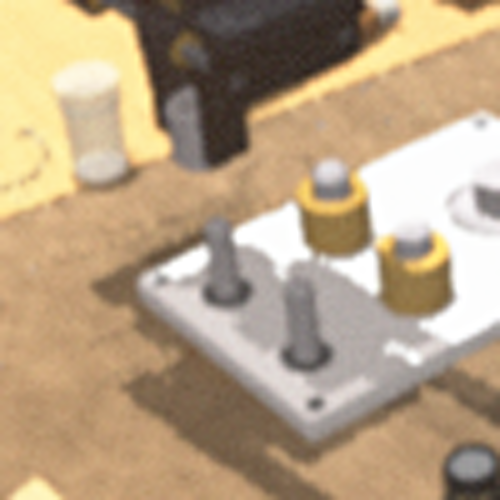

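The crop shows both brass sleeves seated and the steel sleeve held in line with the tool axis.

```bash
python3 -m creep '-1 -1.3 -0.6 18 0 0 0;-1 -1.3 -0.6 27 0 0 0;-1 -1.3 -0.6 27 0 0 0;-1 -1.3 -0.6 27 0 0 0';  python3 aim.py 590.4 181.3 60 1.656; python3 -m creep '-1 0 0 4 0 0 0;-1 0 0 8 0 0 0;-1 0 0 12 0 0 0;-1 0 0 15 0 0 0;-1 0 0 15 0 0 0;-1 0 0 15 0 0 0';  python3 aim.py 590.4 181.3 20 1.656
```

```text
clock: 60.55
ee_pos: [590.4, 180.1, 76.0]
tool_rot: [-0.0, 0.675, 0.738, -0.001]
contact_force: [-0.4, -0.0, 0.2]
opening: 0.354
shift [ 1.2  0.1 16. ] turn [-0.002  0.001  0.005] | t 60.5 pos [590.4 180.1  76. ] j [ 0.17  0.35  1.66 -0.    1.13  0.08] open 30.8 F [-0.4 -0.   0.2]
clock: 61.15
ee_pos: [590.6, 179.8, 61.1]
tool_rot: [-0.0, 0.675, 0.738, -0.001]
contact_force: [0.7, 0.3, -0.4]
opening: 0.352
shift [ 1.6  0.  41.1] turn [-0.001  0.001  0.004] | t 61.1 pos [590.6 179.8  61.1] j [ 0.17  0.36  1.67 -0.    1.11  0.08] open 30.6 F [ 0.7  0.3 -0.4]
```

```bash
python3 -m creep '-1 1.3 0 0 0 0 0;-1 1.3 0 0 0 0 0;-1 1.3 0 6 0 0 0;-1 1.3 0 12 0 0 0;-1 1.3 0 12 0 0 0'; python3 aim.py 590.4 181.3 20 1.656
```

```text
clock: 61.65
ee_pos: [589.4, 180.8, 47.6]
tool_rot: [-0.001, 0.675, 0.738, -0.002]
contact_force: [-0.4, 0.8, -1.1]
opening: 0.352
shift [ 0.4  1.1 27.6] turn [-0.003  0.001  0.004] | t 61.6 pos [589.4 180.8  47.6] j [ 0.17  0.38  1.68 -0.    1.09  0.08] open 30.7 F [-0.4  0.8 -1.1]
```

```bash
python3 -m creep '-1 0.3 0.4 5 0 0 0;-1 0.3 0.4 10 0 0 0;-1 0.3 0.4 15 0 0 0;-1 0.3 0.4 20 0 0 0;-1 0.3 0.4 26 0 0 0;-1 0.3 0.4 26 0 0 0;-1 0.3 0.4 26 0 0 0'; python3 aim.py 590.4 181.3 20 1.656
```

```text
clock: 62.35
ee_pos: [590.7, 181.3, 22.9]
tool_rot: [-0.0, 0.675, 0.738, -0.001]
contact_force: [0.2, 0.1, -1.3]
opening: 0.352
shift [-0.  -0.3  2.9] turn [-0.002  0.001  0.004] | t 62.4 pos [590.7 181.3  22.9] j [ 0.17  0.42  1.68 -0.    1.04  0.08] open 30.6 F [ 0.2  0.1 -1.3]
```

```bash
python3 -m creep '-1 0 0 2.5 0 0 0;-1 0 0 2.5 0 0 0;0 0 0 2.5 0 0 0;0 0 0 2.5 0 0 0;0 0 0 2.5 0 0 0;0 0 0 -40 0 0 0;0 0 0 -80 0 0 0;0.3 0 0 -80 0 0 0;0.3 0 0 -80 0 0 0'; python3 sl.py; python3 aim.py 488 -204 100 1.656
```

```text
clock: 63.25
ee_pos: [592.2, 181.7, 104.9]
tool_rot: [0.001, 0.675, 0.738, 0.001]
contact_force: [0.1, -0.4, -0.4]
opening: 0.6
top brass_sleeve_1 [(0.64, [524.0, 113.0]), (0.55, [591.0, 118.0])]
top steel_sleeve_1 [(0.59, [501.0, -198.0]), (0.4, [504.0, -126.0])]
scene brass_sleeve_1 [(0.6, [617.0, 99.0]), (0.6, [548.0, 99.0])]
scene steel_sleeve_1 [(0.71, [502.0, -125.0]), (0.54, [488.0, -198.0]), (0.47, [607.0, 179.0])]
shift [-374.6 -135.9    2.6] turn [-0.004  0.001  0.004] | t 63.5 pos [589.9 181.3 101.6] j [ 0.17  0.32  1.65 -0.    1.18  0.08] open 56.6 F [ 0.2  0.1 -0.3]
```

```bash
python3 -m creep '0.5 -47 -16 0 0 0 0;0.5 -94 -33 0 0 0 0;0.5 -141 -50 0 0 0 0;0.5 -188 -66 0 0 0 0;0.5 -235 -83 0 0 0 0;0.5 -282 -100 0 0 0 0;0.5 -329 -116 0 0 0 0;0.5 -373 -132 0 0 0 0;0.5 -373 -132 0 0 0 0;0.5 -373 -132 0 0 0 0;0.5 -373 -132 0 0 0 0;0.5 -373 -132 0 0 0 0'; python3 aim.py 490 -202 7 1.656; python3 -m creep '0.5 0 0 45 0 0 0;0.5 0 0 80 0 0 0;0.5 0 0 95 0 0 0;0.5 0 0 95 0 0 0;-1 0 0 95 0 0 0;-1 0 0 95 0 0 0;-1 0 0 95 0 0 0;-1 0 0 95 0 0 0;-1 0 0 95 0 0 0;-1 0 0 95 0 0 0;-1 0 0 95 0 0 0' 5;  python3 aim.py 490 -202 7 1.656
```

```text
clock: 64.75
ee_pos: [493.0, -200.3, 103.4]
tool_rot: [-0.0, 0.674, 0.739, -0.001]
contact_force: [0.4, 0.1, 0.5]
opening: 0.75
shift [-1.4 -3.  96.4] turn [-0.001  0.001  0.006] | t 64.8 pos [ 493.  -200.3  103.4] j [-0.53  0.12  1.88 -0.    1.15 -0.62] open 65.2 F [0.4 0.1 0.5]
clock: 65.85
ee_pos: [492.9, -202.2, 9.3]
tool_rot: [0.0, 0.675, 0.738, -0.001]
contact_force: [-2.7, -0.1, 6.2]
opening: 0.351
shift [ 0.4 -2.9  2.3] turn [-0.001  0.002  0.004] | t 65.8 pos [ 492.9 -202.2    9.3] j [-0.54  0.26  1.92 -0.    0.96 -0.62] open 30.5 F [-2.7 -0.1  6.2]
```

```bash
python3 -m creep '0.3 0 0 0 0 0 0;0.3 0 0 0 0 0 0;0.3 0 0 0 0 0 0.15;0.3 0 0 0 0 0 0.3;0.3 0 0 0 0 0 0.45;0.3 0 0 0 0 0 0.6;0.3 0 0 0 0 0 0.75;0.3 0 0 0 0 0 0.9;0.3 0 0 0 0 0 1.05;0.3 0 0 0 0 0 1.2;0.3 0 0 0 0 0 1.35;0.3 0 0 0 0 0 1.5'; python3 -m creep '0.3 0 0 0 0 0 0.07;0.3 0 0 0 0 0 0.07;-1 0 0 0 0 0 0.07;-1 0 0 0 0 0 0.07;-1 0 0 0 0 0 0.07;-1 0 0 0 0 0 0.07;-1 0 0 0 0 0 0.07;-1 0 0 0 0 0 0.07;-1 0 0 0 0 0 0.07;-1 0 0 0 0 0 0.07' 15;  python3 aim.py 522.7 175.5 103 0.085
```

```text
clock: 67.05
ee_pos: [492.5, -201.8, 8.4]
tool_rot: [0.0, 0.997, 0.077, -0.001]
contact_force: [-0.6, 0.2, -0.5]
opening: 0.649
clock: 68.05
ee_pos: [492.7, -202.0, 8.8]
tool_rot: [0.001, 0.999, 0.045, -0.0]
contact_force: [0.7, 0.4, -0.4]
opening: 0.352
shift [  63.8 -373.1  -94.7] turn [0.001 0.001 0.005] | t 68.0 pos [ 492.7 -202.     8.8] j [-0.54  0.27  1.92 -0.    0.96  0.95] open 30.7 F [ 0.7  0.4 -0.4]
```

```bash
python3 -m creep '-1 0 0 -50 0 0 0;-1 0 0 -95 0 0 0;-1 8 -47 -95 0 0 0;-1 16 -94 -95 0 0 0;-1 24 -141 -95 0 0 0;-1 32 -188 -95 0 0 0;-1 40 -235 -95 0 0 0;-1 48 -282 -95 0 0 0;-1 56 -329 -95 0 0 0;-1 64 -373 -95 0 0 0;-1 64 -373 -95 0 0 0;-1 64 -373 -95 0 0 0'; python3 -m creep '-1 0 0 0 0 0 0;-1 0 0 0 0 0 0;-1 0 0 0 0 0 0'; python3 aim.py 522.7 175.5 76 0.085
```

```text
clock: 69.25
ee_pos: [522.4, 176.3, 102.9]
tool_rot: [0.001, 0.999, 0.047, -0.001]
contact_force: [-0.5, -0.2, -0.3]
opening: 0.352
clock: 69.55
ee_pos: [523.1, 174.1, 103.3]
tool_rot: [0.001, 0.999, 0.044, -0.001]
contact_force: [0.2, -0.5, -0.1]
opening: 0.349
shift [-0.2 -1.4 27.3] turn [0.001 0.001 0.003] | t 69.5 pos [523.1 174.1 103.3] j [ 0.18  0.16  1.83 -0.    1.15  1.66] open 30.3 F [ 0.2 -0.5 -0.1]
```

```bash
python3 -m creep '-1 0 0 20 0 0 0;-1 0 0 27 0 0 0;-1 0 0 27 0 0 0;-1 0 0 27 0 0 0;-1 0 0 27 0 0 0;-1 0 0 27 0 0 0;-1 0 0 27 0 0 0;-1 0 0 27 0 0 0';  python3 aim.py 522.7 175.5 62 0.085
```

```text
clock: 70.35
ee_pos: [523.1, 175.5, 76.6]
tool_rot: [0.001, 0.999, 0.045, -0.0]
contact_force: [-0.2, 0.4, -1.1]
opening: 0.351
shift [-0.4 -0.  14.6] turn [0.001 0.    0.005] | t 70.3 pos [523.1 175.5  76.6] j [ 0.18  0.2   1.84 -0.    1.1   1.66] open 30.5 F [-0.2  0.4 -1.1]
```

```bash
python3 -m creep '-1 -0.3 0 5 0 0 0;-1 -0.3 0 10 0 0 0;-1 -0.3 0 15 0 0 0;-1 -0.3 0 20 0 0 0;-1 -0.3 0 20 0 0 0';  python3 aim.py 522.7 175.5 20.8 0.085; python3 -m creep '-1 0 0 6 0 0 0;-1 0 0 12 0 0 0;-1 0 0 18 0 0 0;-1 0 0 24 0 0 0;-1 0 0 30 0 0 0;-1 0 0 35 0 0 0;-1 0 0 35 0 0 0;-1 0 0 35 0 0 0'; python3 aim.py 522.7 175.5 20.8 0.085
```

```text
clock: 70.85
ee_pos: [521.7, 175.2, 55.0]
tool_rot: [0.001, 0.999, 0.045, -0.002]
contact_force: [-0.4, 0.7, -0.3]
opening: 0.353
shift [ 1.1 -0.3 34.2] turn [0.001 0.003 0.005] | t 70.8 pos [521.7 175.2  55. ] j [ 0.18  0.23  1.85 -0.    1.06  1.66] open 30.7 F [-0.4  0.7 -0.3]
clock: 71.65
ee_pos: [522.6, 175.3, 21.1]
tool_rot: [0.001, 0.999, 0.045, -0.001]
contact_force: [-0.3, -1.0, -0.7]
opening: 0.355
shift [ 0.2 -0.2  0.3] turn [0.001 0.001 0.005] | t 71.7 pos [522.6 175.3  21.1] j [ 0.18  0.28  1.86 -0.    1.    1.66] open 30.9 F [-0.3 -1.  -0.7]
```

Release, retreat up and aside (towards -y), and look.

```bash
python3 -m creep '-0.05 0 0 0 0 0 0;-0.05 0 0 0 0 0 0;-0.05 0 0 0 0 0 0;-0.05 0 0 -45 0 0 0;-0.05 0 0 -95 0 0 0;-0.05 0 0 -140 0 0 0;-0.05 -30 40 -160 0 0 0;-0.05 -50 85 -160 0 0 0;-0.05 -70 130 -160 0 0 0;-0.05 -90 175 -160 0 0 0;-0.05 -110 220 -160 0 0 0;-0.05 -120 265 -160 0 0 0'; python3 -m creep '0 0 45 0 0 0 0;0 0 90 0 0 0 0;0 0 135 0 0 0 0;0 0 180 0 0 0 0;0 0 180 0 0 0 0;0 0 180 0 0 0 0';python3 - <<'E'
from h import *
S=snap("scene");T=snap("top");save(S,"f1.png",(165,165,285,255),6); save(T,"f2.png",(150,150,290,255),5)
print(robot.get_state()["ee_pos"])
E
```

```text
clock: 72.85
ee_pos: [425.7, -100.7, 182.0]
tool_rot: [0.001, 0.999, 0.045, -0.0]
contact_force: [1.6, 0.1, -0.7]
opening: 0.471
clock: 73.45
ee_pos: [442.8, -279.0, 181.6]
tool_rot: [0.0, 0.999, 0.044, -0.001]
contact_force: [0.1, 0.8, 0.3]
opening: 0.499
[ 443.03875809 -277.45763544  181.63431846]
```

View pics/f1.png

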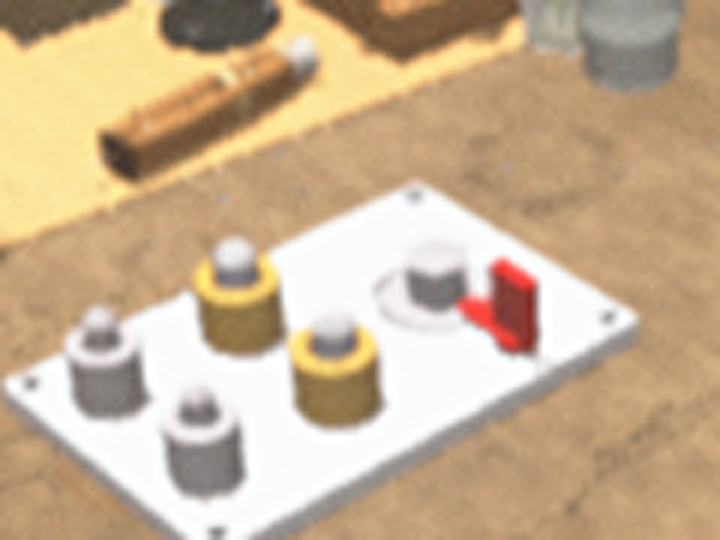

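View pics/f2.png

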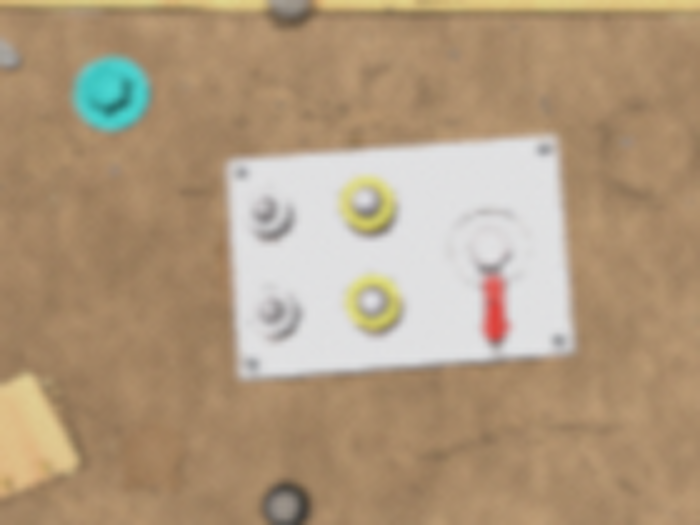

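Both views show all four sleeves seated, with about 15 mm of shaft showing above each. The nut is flat in the pocket at (435,290) in the scene crop, and the bar points across its flange. The arm is clear.

```bash
python3 -c "
from cell import robot
print(robot.finish_job())"
```

```text
the job is handed in; nothing more can be done
None
```

The carrier is loaded and I handed the job in at about 74 s of the 208 s allowed. No verdict came back.

**What I did**
- **Turnbutton and nut:** I turned the turnbutton open. The nut came off the sloping rest, was centred by repeated squeezing on the bench, and went into the pocket flange down. I then turned the button across it.
- **Sleeves:** All four were present. The two brass ones are on the thick shafts and the two steel ones on the thin shafts.

**Last checks**
- **Pictures:** The last scene and top views show the four sleeves down on their shafts, the nut flat in the pocket and the bar across its flange. The arm was well clear.
- **Button angle:** I estimated it at about 1.54 rad from the tool's turn at the end. The pictures agree, but I did not read the joint itself.
- **Sleeve seating:** It is judged from tool heights and the pictures. I pressed none of them down after letting go.

**Readings that disagreed**
- The nut's hexagon gripped at 29–30 mm at every yaw, not the 26 mm listed across flats.
- The steel sleeves gripped at about 30.7 mm, not the 32 mm listed.
- The networks' sleeve positions were up to 3 cm off on some readings.

I never touched the loupe, jar or ring clamp. The loupe shows in its place in the last view, but I took no end measurement of the three.

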